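# Turn the dust brush handle-down in its pot

### The job

The optics dust brush was put away bristles-down: pull it up out of its pot, lay it down across both V's of the black V-rest and let go, then take it again and stand it handle-down in the same pot with its handle end resting on the pot's floor (it may lean on the rim). Lower it in rather than dropping it, and leave everything else on the bench where it is.

Things in the scene. Friction and masses are not known exactly. Their poses are not given: they have to be found in the camera images.
- brush_mid (a point): The dust brush: a round rod 220 mm long, about 60 g. From its bristle end: cream tuft 0-30 mm, 28 mm across at its flat end tapering to 15; aluminium ferrule 30-58 mm and wooden handle 58-220 mm, both 14 mm in diameter. This point is on its axis, 110 mm from each end; z points along the rod to the handle end (up at the start, when it stands on its bristles on the pot's floor).
- brush_butt (a point): Tip of the rounded (7 mm radius) end of the brush's handle, on the rod's axis, 220 mm from the bristle end; axes as brush_mid.
- pot: The brush's pot, the one whose brush stands bristles-down (on the left or on the right): an upright aluminium cup fixed to the bench, outer diameter 50 mm, inner diameter 40 mm, 70 mm tall, floor 5 mm thick (inner depth 65 mm). Origin at the centre of its underside on the bench, z up.
- spare_pot: An identical fixed pot on the other side, with an identical brush, fixed in it, already standing handle-down and leaning about 20 degrees towards this pot's +x, its bristles reaching about 220 mm above the bench. Leave both alone. Origin at the centre of the pot's underside, z up.
- rest_axis (a point): The black V-rest, fixed: base 70 x 100 x 10 mm, two 90-degree V-notched uprights 10 mm thick, 30 mm either side of its centre. This point: mid-way between the V's, 60 mm up, on the line where the axis of a 14 mm rod lies when seated in both. y is that line (level), x across, z up. V's rise 6 mm above it, 31 mm wide. Seat the brush's middle within 30 mm of it, either way round.
- lens: Bystander: glass lens in an upright aluminium ring on a foot, 75 mm wide, about 94 mm tall, loose. Origin at the centre of its underside, z up.
- post: Bystander: steel post on a round foot 44 mm across, 93 mm tall, loose. Origin at the centre of its underside, z up.
- bottle: Bystander: small amber bottle, 42 mm across, 85 mm tall, loose. Origin at the centre of its underside, z up.
- driver: Bystander: hex driver lying flat, about 160 mm long, 20 mm high. Origin under the middle of its length, x towards its blade.
- spacer: Bystander: brass spacer ring lying flat, 32 mm across, 14 mm high. Origin at the centre of its underside.
- cap: Bystander: black lens cap lying flat, 52 mm across, 14 mm high. Origin at the centre of its underside.
- tray: Bystander: shallow grey tray 70 x 100 mm, 22 mm high. Origin at the centre of its underside.
- brush: The same brush; origin at the centre of its bristle end, axes as brush_mid.
Mind the look-alikes: they are no part of the job. Leave any yellow look-alike of the brush alone.

How it is judged:
By the outcome, as a careful person would: the job done as asked, in the order asked, and still so for the second after the job is handed in, with the robot touching nothing.
It also fails if it takes over 64 s, if anything falls off the work surface, if the arm or the gripper's body presses on something with over 40 N, if the wrist force passes 120 N, or if a joint passes its speed limit or range.

### The arm

A 6-joint arm with a two-finger parallel gripper is mounted at the origin on the work surface. World frame = base frame: x ahead of the robot, y to its left, z up, the work surface at z = 0. Lengths are in m, angles in rad, forces in N, time in s.
With the tool pointing down it reaches from about 0.35 to 0.975 m from the base axis. Payload 4.9 kg.
Tool frame: the origin (TCP) lies on the centre line of the jaws, within the pads' length; the fingertips stand 11 mm ahead of it and the grasp point (between the pads) lies 8 mm behind it; z points along the fingers, y is the direction in which the jaws open and shut (so a half turn about z gives the same grasp; the last joint's range is limited). The gripper opens to 85 mm and grips with 20 to 120 N. Pads are 22 mm wide; open, the fingers measure 114 mm over their backs; the gripper's body (76 mm by 85 mm) begins 54 mm behind the grasp point. The pads swing forward as they close: fully open they stand 13 mm farther back than shut.
Start: joints at [0.998, 0.053, 1.613, -0, 1.476, -0.119], TCP at [0.274, 0.562, 0.242] pointing down, gripper open.
Joint ranges: [-3.01, 3.01], [-1.01, 2.22], [0.06, 2.58], [-1.02, 4.17], [0.09, 2.62], [-3.14, 3.14]. Speed limits (rad/s): [2.57, 2.57, 3.14, 3.14, 3.14, 3.14].

### API

Orientations are given as a rotation vector (axis times angle).
In Python, from station import ctrl gives the robot as it stands.
- The arm moves only by the tool send_rows, never from a script. Its argument "series" is a list of rows, each an object of numbers: "tx", "ty", "tz": the shift along the tool's x, y, z in cm; "wx", "wy", "wz": the turn, a rotation vector about the tool's x, y, z in rad; "jaw": the closure, from 0 (fully open) to 1 (shut). In form: [{"tx": .., "ty": .., "tz": .., "wx": .., "wy": .., "wz": .., "jaw": ..}, ...]. A call has 1 to 5 rows; each row shifts and turns the pose as measured when the row begins, along the tool's axes as they then stand; what a row does not reach is not made up. A row lasts 1/8 s, in which the tool goes at most 62.5 mm and 10.7 degrees, less where a joint would pass 70% of its speed; a pose out of reach is approached as far as the arm can. A call is refused whole if a number of a shift passes 6.25 or a number of a turn 0.188, either way. A call with a gripper value outside its range is refused whole. The fingers move at their own pace and stop on an object; "squeeze" is the grip in N (left out, the last holds). Time passes only in rows, so rows that do not move let the fingers close. It gives the time, the measured TCP pose, the force and the opening at its end, in the units of the state.
- ctrl.get_obs(): the state, without advancing time (a new reading comes with each control period).
- ctrl.get_image(name): name is "scene" or "top" or "wrist"; returns the picture (400x640x3 uint8, red, green, blue); there is no depth.
- ctrl.camera_info(name): a dict with "mtx" (3x3 intrinsics, pixels), "k1" (the pictures are not rectified: a ray, as slopes to the right and down, at radius r is drawn at 1 + k1 r^2 times it, then the intrinsics apply), "R" (3x3) and "t" (3): a world point X has camera coordinates R X + t. Camera axes: x right, y down, z forward; pixel columns grow to the right and rows downward; lengths in m; the calibration is good to about 2 mm. A picture is of the moment at which its call begins: read the wrist's pose just before it. camera_info takes no time and is no camera call; for the wrist camera it gives the pose at the moment of the call.
- ctrl.finish_job(): hands the job in, once; it reports no verdict.
The state is a dict: "t": time; "q": joint angles; "dq": joint speeds; "effort": joint torques, N m; "tool_pos": TCP position; "tool_rot": TCP orientation; "contact_force": force on the tool from outside, world axes, zero at the start; "wrist_torque": the same for the moment, N m; "opening": finger opening in m.
Only numpy, scipy, OpenCV 4.12 (cv2) and the standard library are available. Lean on these libraries where they do the work, as an engineer would, in place of code of your own. Each camera call takes 0.05 s, during which the arm holds its last target.

## Working session

There is one attempt and no reset: what is moved stays moved. The work goes in short steps, Python scripts to look and compute and a tool call to move; the robot and the scene stay as the last step left them, time stands still between calls to the robot, and variables do not carry over. Pictures are saved under pics/ and viewed, and the job is handed in when it is done.

Besides the shell and the picture viewer there is one more tool, called after "Call:" by a JSON object that holds its "method" and its "body". send_rows: Moves the arm, as the interface text tells. Its arguments: {"type":"object","properties":{"series":{"type":"array"},"squeeze":{"type":"number"}},"required":["series"]}

```bash
mkdir -p pics; ls; python3 - <<'E'
from station import ctrl
import cv2,json
o=ctrl.get_obs(); print(o)
for n in ["scene","top","wrist"]:
    print(n,ctrl.camera_info(n))
    cv2.imwrite(f"pics/{n}0.png",ctrl.get_image(n)[:,:,::-1])
E
```

```text
pics
{'t': 0.0, 'q': array([ 9.98008977e-01,  5.33797540e-02,  1.61430928e+00,  3.62928293e-05,
        1.47600033e+00, -1.19002830e-01]), 'dq': array([-0.00075278,  0.00074427, -0.00015292, -0.00092675, -0.00013276,
       -0.00032047]), 'effort': array([-7.05626808e-04, -3.93704939e+01, -3.70164692e+01, -2.62115946e-04,
        7.37747789e-03,  9.30862001e-06]), 'tool_pos': array([0.27364309, 0.56123749, 0.24103967]), 'tool_rot': array([-0.70654034, -3.06034576,  0.00307847]), 'contact_force': array([ 0.71289672,  0.01758289, -0.27324398]), 'wrist_torque': array([-0.02584132, -0.00405121,  0.00166378]), 'opening': 0.08566296773545616}
scene {'mtx': array([[440.96928235,   0.        , 323.47541831],
       [  0.        , 440.96928235, 191.81492883],
       [  0.        ,   0.        ,   1.        ]]), 'k1': 0.02251404276970373, 'R': array([[-0.30288508,  0.95294851, -0.01223754],
       [ 0.52014492,  0.15453599, -0.83998089],
       [-0.7985674 , -0.26078297, -0.54247797]]), 't': array([ 0.14334304, -0.15921846,  1.60133694])}
top {'mtx': array([[426.05229261,   0.        , 319.26606095],
       [  0.        , 426.05229261, 197.88845625],
       [  0.        ,   0.        ,   1.        ]]), 'k1': -0.11368268969461344, 'R': array([[ 0.00606056, -0.99990135,  0.01267137],
       [-0.98998789, -0.00778652, -0.14093742],
       [ 0.14102219, -0.01169034, -0.98993741]]), 't': array([-0.00584124,  0.55184949,  1.1293512 ])}
wrist {'mtx': array([[310.55723718,   0.        , 320.43949353],
       [  0.        , 310.55723718, 201.20676341],
       [  0.        ,   0.        ,   1.        ]]), 'k1': 0.008598601895932445, 'R': array([[ 0.43794071,  0.89900292, -0.0012992 ],
       [ 0.85936771, -0.41820754,  0.29426109],
       [ 0.26399824, -0.1299854 , -0.95572419]]), 't': array([-0.62511913, -0.0378289 ,  0.37889659])}
```

View pics/scene0.png

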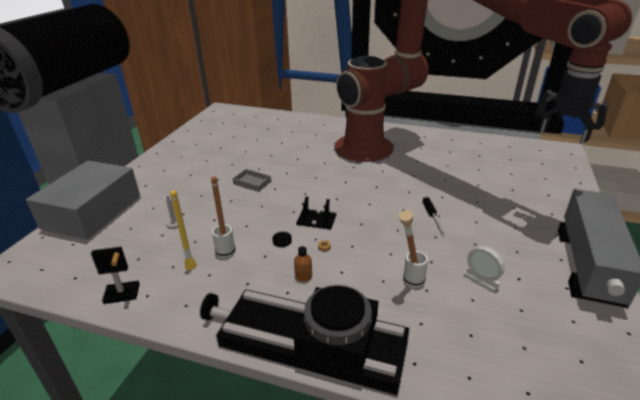

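View pics/top0.png

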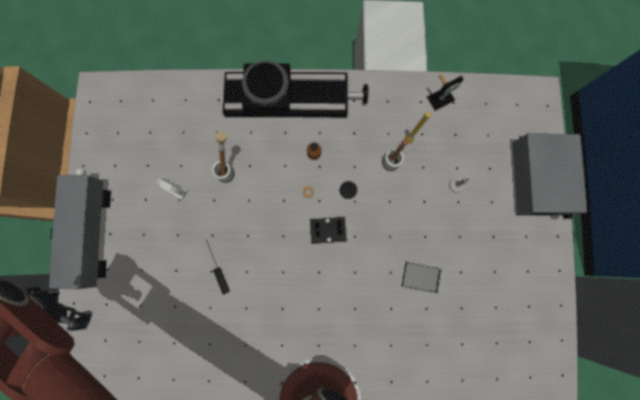

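View pics/wrist0.png

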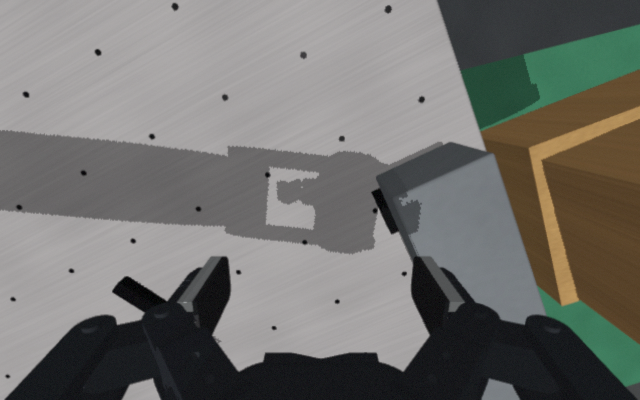

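```bash
cat > h.py <<'E'
from station import ctrl
import cv2,numpy as np
from scipy.spatial.transform import Rotation as Rot
def ray(info,uv):
    K=info["mtx"];p=cv2.undistortPoints(np.array([[uv]],float),K,np.array([info["k1"],0,0,0.]))[0,0]
    R=info["R"];c=-R.T@info["t"];d=R.T@np.array([p[0],p[1],1]);return c,d/np.linalg.norm(d)
def onz(info,uv,z):
    c,d=ray(info,uv);return c+d*(z-c[2])/d[2]
def tri(pairs):
    A=np.zeros((3,3));b=np.zeros(3);rs=[ray(i,u) for i,u in pairs]
    for c,d in rs:
        P=np.eye(3)-np.outer(d,d);A+=P;b+=P@c
    x=np.linalg.solve(A,b);return x,[np.linalg.norm(np.cross(x-c,d)) for c,d in rs]
def proj(info,X):
    X=np.atleast_2d(np.array(X,float));r,_=cv2.Rodrigues(info["R"])
    return cv2.projectPoints(X,r,info["t"],info["mtx"],np.array([info["k1"],0,0,0.]))[0][:,0]
def crop(img,x0,y0,x1,y1,s,name):
    cv2.imwrite(name,cv2.resize(img[y0:y1,x0:x1,::-1],None,fx=s,fy=s,interpolation=cv2.INTER_CUBIC))
E
python3 - <<'E'
import cv2
s=cv2.imread("pics/scene0.png");t=cv2.imread("pics/top0.png")
a=cv2.resize(s[165:305,150:350],None,fx=4,fy=4,interpolation=cv2.INTER_CUBIC);cv2.imwrite("pics/s1.png",a)
a=cv2.resize(t[90:250,290:490],None,fx=3.7,fy=3.7,interpolation=cv2.INTER_CUBIC);cv2.imwrite("pics/t1.png",a)
E
```

```text
(no output)
```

View pics/s1.png

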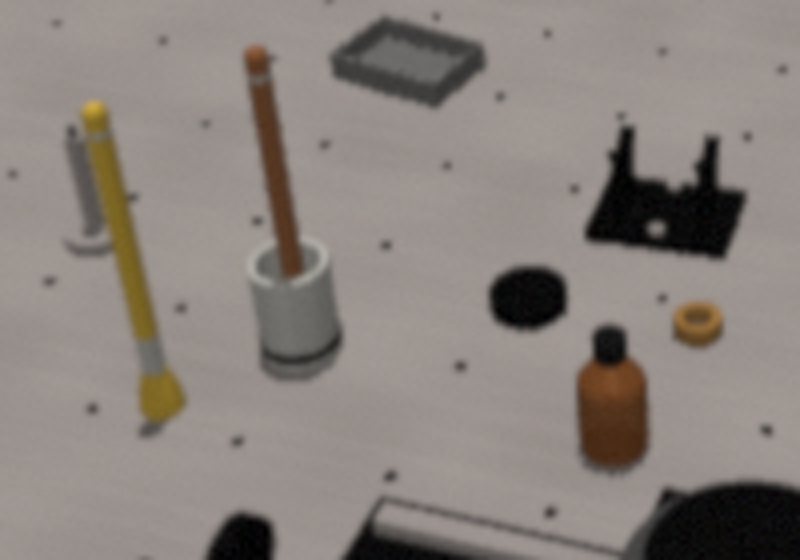

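View pics/t1.png

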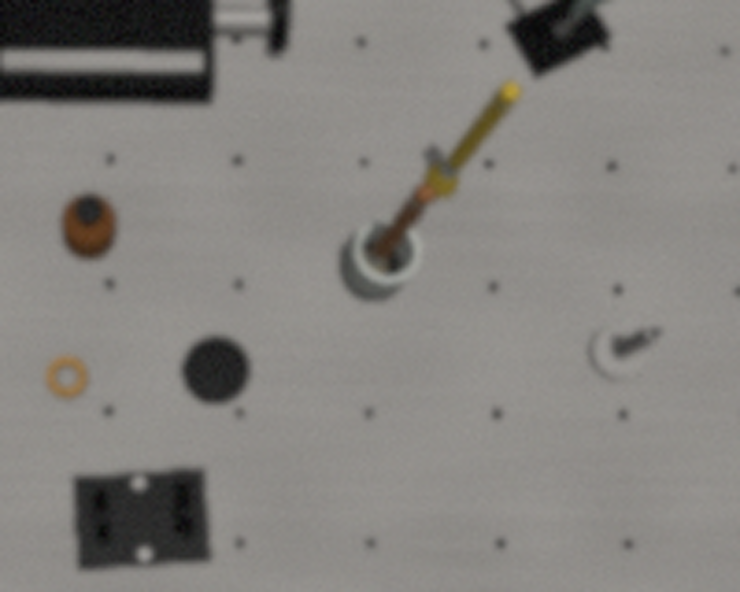

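```bash
python3 - <<'E'
from h import *
S=ctrl.camera_info("scene");T=ctrl.camera_info("top")
s=lambda x,y:(S,(x/4+150,y/4+165)); t=lambda x,y:(T,(x/3.7+290,y/3.7+90))
np.set_printoptions(precision=4,suppress=True)
print("tip",tri([s(256,50),t(430,191)]))
print("yt",tri([s(95,112),t(512,90)])); print("yb",tri([s(162,408),t(440,184)]))
# pot rim centre z .07 : scene ellipse centre, top
print("rim",onz(*s(289,263),.07),onz(*t(389,253),.07), tri([s(289,263),t(389,253)]))
# base bottom scene
print("rest holes",onz(*t(139,483),.01),onz(*t(145,554),.01))
for p in [(76,480),(203,470),(210,558),(80,568)]: print("restcorner",onz(*t(*p),.01))
print("V tops", onz(*t(100,505),.06),onz(*t(182,505),.06))
print("V scene",onz(*s(627,130),.066),onz(*s(712,140),.066))
print("post",onz(*t(615,352),0.005),"bottle",onz(*t(89,212),.08),"cap",onz(*t(216,370),.014))
E
```

```text
tip (array([ 0.661 , -0.2026,  0.2221]), [np.float64(0.0032198486330780856), np.float64(0.003219848633078254)])
yt (array([ 0.733 , -0.2617,  0.2139]), [np.float64(0.002716028460289123), np.float64(0.0027160284602892257)])
yb (array([ 0.7318, -0.263 , -0.0048]), [np.float64(0.0015454171051009866), np.float64(0.0015454171051010148)])
rim [ 0.6628 -0.2002  0.07  ] [ 0.6578 -0.2077  0.07  ] (array([ 0.6579, -0.2063,  0.0654]), [np.float64(0.002411497566466265), np.float64(0.002411497566466399)])
rest holes [ 0.4923 -0.0259  0.01  ] [ 0.4389 -0.0306  0.01  ]
restcorner [0.4943 0.0216 0.01  ]
restcorner [ 0.5025 -0.0743  0.01  ]
restcorner [ 0.4362 -0.0795  0.01  ]
restcorner [0.4281 0.0181 0.01  ]
V tops [0.4718 0.0038 0.06  ] [ 0.4722 -0.0554  0.06  ]
V scene [ 0.4583 -0.0522  0.066 ] [0.4533 0.0075 0.066 ]
post [ 0.597 -0.397  0.005] bottle [0.6837 0.0134 0.08  ] cap [ 0.5785 -0.0841  0.014 ]
```

```bash
cat >> h.py <<'E'
np.set_printoptions(precision=4,suppress=True)
def mat(z,x):
    z=np.array(z,float);z/=np.linalg.norm(z);x=np.array(x,float);x-=z*(x@z);x/=np.linalg.norm(x)
    return np.stack([x,np.cross(z,x),z],1)
def plan(p,R,n=None,vmax=5.8,wmax=0.175):
    o=ctrl.get_obs();p0=o["tool_pos"];R0=Rot.from_rotvec(o["tool_rot"]);R1=Rot.from_matrix(R)
    dr=(R0.inv()*R1).as_rotvec();D=np.linalg.norm(np.array(p)-p0)*100;W=np.linalg.norm(dr)
    k=max(1,int(np.ceil(max(D/vmax,W/wmax)))) if n is None else n
    print("dist cm %.1f rot %.3f rows %d"%(D,W,k))
    for i in range(k):
        Ri=R0*Rot.from_rotvec(dr*i/k);t=Ri.inv().apply((np.array(p)-p0)*100/k);w=dr/k
        print('{"tx":%.2f,"ty":%.2f,"tz":%.2f,"wx":%.3f,"wy":%.3f,"wz":%.3f}'%(*t,*w))
def st():
    o=ctrl.get_obs();R=Rot.from_rotvec(o["tool_rot"]).as_matrix()
    print("t %.2f"%o["t"],"p",o["tool_pos"],"q",o["q"],"F",o["contact_force"],"op %.4f"%o["opening"]);print("x",R[:,0],"y",R[:,1],"z",R[:,2])
E
python3 -c "
from h import *
st(); plan([.45,-.05,.40],mat([0,0,-1],[0,1,0]))"
```

```text
t 0.15 p [0.2737 0.5613 0.2413] q [ 0.998   0.0532  1.614  -0.      1.476  -0.119 ] F [ 0.2992  0.0707 -0.1892] op 0.0856
x [-0.8988  0.4384  0.0002] y [ 0.4384  0.8988 -0.0016] z [-0.0009 -0.0014 -1.    ]
dist cm 65.6 rot 1.117 rows 12
{"tx":-3.55,"ty":-3.94,"tz":-1.32,"wx":-0.000,"wy":0.000,"wz":0.093}
{"tx":-3.90,"ty":-3.59,"tz":-1.32,"wx":-0.000,"wy":0.000,"wz":0.093}
{"tx":-4.22,"ty":-3.21,"tz":-1.32,"wx":-0.000,"wy":0.000,"wz":0.093}
{"tx":-4.50,"ty":-2.80,"tz":-1.32,"wx":-0.000,"wy":0.000,"wz":0.093}
{"tx":-4.74,"ty":-2.37,"tz":-1.32,"wx":-0.000,"wy":0.000,"wz":0.093}
{"tx":-4.94,"ty":-1.92,"tz":-1.32,"wx":-0.000,"wy":0.000,"wz":0.093}
{"tx":-5.10,"ty":-1.46,"tz":-1.32,"wx":-0.000,"wy":0.000,"wz":0.093}
{"tx":-5.21,"ty":-0.97,"tz":-1.32,"wx":-0.000,"wy":0.000,"wz":0.093}
{"tx":-5.28,"ty":-0.49,"tz":-1.32,"wx":-0.000,"wy":0.000,"wz":0.093}
{"tx":-5.30,"ty":0.01,"tz":-1.32,"wx":-0.000,"wy":0.000,"wz":0.093}
{"tx":-5.28,"ty":0.50,"tz":-1.32,"wx":-0.000,"wy":0.000,"wz":0.093}
{"tx":-5.21,"ty":0.99,"tz":-1.32,"wx":-0.000,"wy":0.000,"wz":0.093}
```

Call:
{"method": "send_rows", "body": {"series": [{"tx": -3.5, "ty": -3.9, "tz": -1.3, "wz": 0.093}, {"tx": -3.9, "ty": -3.6, "tz": -1.3, "wz": 0.093}, {"tx": -4.2, "ty": -3.2, "tz": -1.3, "wz": 0.093}, {"tx": -4.5, "ty": -2.8, "tz": -1.3, "wz": 0.093}, {"tx": -4.7, "ty": -2.4, "tz": -1.3, "wz": 0.093}]}}

```text
invalid input at $.series[0]: expected keys tx, ty, tz, wx, wy, wz, jaw
```

Call:
{"method": "send_rows", "body": {"series": [{"tx": -4.9, "ty": -1.9, "tz": -1.3, "wz": 0.093}, {"tx": -5.1, "ty": -1.5, "tz": -1.3, "wz": 0.093}, {"tx": -5.2, "ty": -1.0, "tz": -1.3, "wz": 0.093}, {"tx": -5.3, "ty": -0.5, "tz": -1.3, "wz": 0.093}, {"tx": -5.3, "ty": 0, "tz": -1.3, "wz": 0.093}]}}

```text
invalid input at $.series[0]: expected keys tx, ty, tz, wx, wy, wz, jaw
```

```bash
python3 -c "
from h import *
st(); crop(ctrl.get_image('scene'),0,0,640,400,1.2,'pics/s2.png');crop(ctrl.get_image('wrist'),0,0,640,400,1.2,'pics/w2.png')
I=ctrl.camera_info('wrist');print(I['R'],-I['R'].T@I['t'])
plan([.45,-.05,.40],mat([0,0,-1],[0,1,0]))"
```

```text
t 0.15 p [0.2737 0.5613 0.2413] q [ 0.998   0.0532  1.614  -0.      1.476  -0.119 ] F [ 0.2992  0.0707 -0.1892] op 0.0856
x [-0.8988  0.4384  0.0002] y [ 0.4384  0.8988 -0.0016] z [-0.0009 -0.0014 -1.    ]
[[ 0.4379  0.899  -0.0004]
 [ 0.8592 -0.4184  0.2944]
 [ 0.2645 -0.1293 -0.9557]] [0.2063 0.5955 0.373 ]
dist cm 65.6 rot 1.117 rows 12
{"tx":-3.55,"ty":-3.94,"tz":-1.32,"wx":-0.000,"wy":0.000,"wz":0.093}
{"tx":-3.90,"ty":-3.59,"tz":-1.32,"wx":-0.000,"wy":0.000,"wz":0.093}
{"tx":-4.22,"ty":-3.21,"tz":-1.32,"wx":-0.000,"wy":0.000,"wz":0.093}
{"tx":-4.50,"ty":-2.81,"tz":-1.32,"wx":-0.000,"wy":0.000,"wz":0.093}
{"tx":-4.74,"ty":-2.37,"tz":-1.32,"wx":-0.000,"wy":0.000,"wz":0.093}
{"tx":-4.94,"ty":-1.92,"tz":-1.32,"wx":-0.000,"wy":0.000,"wz":0.093}
{"tx":-5.10,"ty":-1.46,"tz":-1.32,"wx":-0.000,"wy":0.000,"wz":0.093}
{"tx":-5.21,"ty":-0.98,"tz":-1.32,"wx":-0.000,"wy":0.000,"wz":0.093}
{"tx":-5.28,"ty":-0.49,"tz":-1.32,"wx":-0.000,"wy":0.000,"wz":0.093}
{"tx":-5.30,"ty":0.01,"tz":-1.32,"wx":-0.000,"wy":0.000,"wz":0.093}
{"tx":-5.28,"ty":0.50,"tz":-1.32,"wx":-0.000,"wy":0.000,"wz":0.093}
{"tx":-5.21,"ty":0.99,"tz":-1.32,"wx":-0.000,"wy":0.000,"wz":0.093}
```

View pics/s2.png

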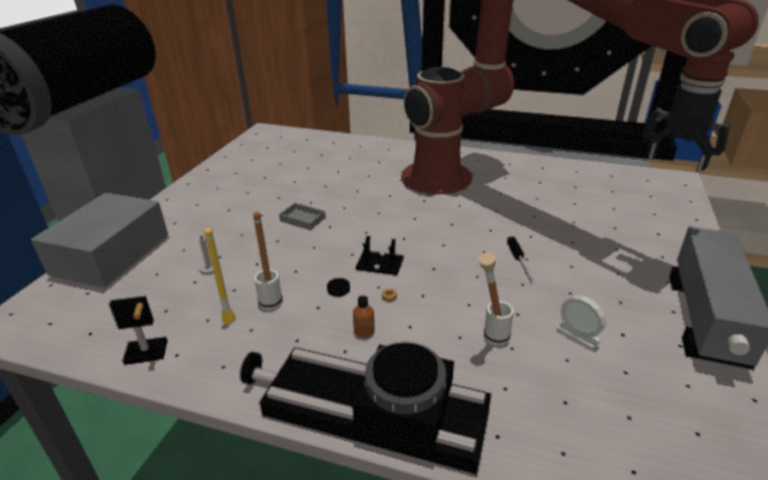

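View pics/w2.png

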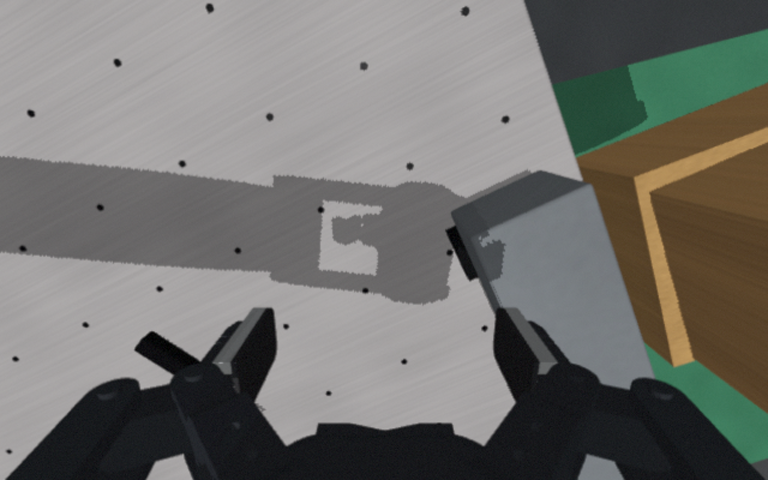

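Call:
{"method": "send_rows", "body": {"series": [{"tx": -3.5, "ty": -3.9, "tz": -1.3, "wx": 0, "wy": 0, "wz": 0.093, "jaw": 0}, {"tx": -3.9, "ty": -3.6, "tz": -1.3, "wx": 0, "wy": 0, "wz": 0.093, "jaw": 0}, {"tx": -4.2, "ty": -3.2, "tz": -1.3, "wx": 0, "wy": 0, "wz": 0.093, "jaw": 0}, {"tx": -4.5, "ty": -2.8, "tz": -1.3, "wx": 0, "wy": 0, "wz": 0.093, "jaw": 0}, {"tx": -4.7, "ty": -2.4, "tz": -1.3, "wx": 0, "wy": 0, "wz": 0.093, "jaw": 0}]}}

```text
t: 0.88
tool_pos: [0.3453, 0.3022, 0.3059]
tool_rot: [-1.405, -2.81, 0.009]
contact_force: [1.0, 0.4, -0.3]
opening: 0.0854
```

Call:
{"method": "send_rows", "body": {"series": [{"tx": -4.9, "ty": -1.9, "tz": -1.3, "wx": 0, "wy": 0, "wz": 0.093, "jaw": 0}, {"tx": -5.1, "ty": -1.5, "tz": -1.3, "wx": 0, "wy": 0, "wz": 0.093, "jaw": 0}, {"tx": -5.2, "ty": -1.0, "tz": -1.3, "wx": 0, "wy": 0, "wz": 0.093, "jaw": 0}, {"tx": -5.3, "ty": -0.5, "tz": -1.3, "wx": 0, "wy": 0, "wz": 0.093, "jaw": 0}, {"tx": -5.3, "ty": 0, "tz": -1.3, "wx": 0, "wy": 0, "wz": 0.093, "jaw": 0}]}}

```text
t: 1.5
tool_pos: [0.4145, 0.0384, 0.3746]
tool_rot: [2.029, 2.393, -0.004]
contact_force: [0.6, 1.6, -0.3]
opening: 0.0851
```

Call:
{"method": "send_rows", "body": {"series": [{"tx": -3, "ty": 0, "tz": -1.3, "wx": 0, "wy": -0.17, "wz": 0, "jaw": 0}, {"tx": -3, "ty": 0, "tz": -1.3, "wx": 0, "wy": -0.17, "wz": 0, "jaw": 0}]}}

```text
t: 1.75
tool_pos: [0.4239, -0.0256, 0.4071]
tool_rot: [1.861, 2.163, -0.333]
contact_force: [-0.0, -0.6, -0.3]
opening: 0.0853
```

```bash
python3 -c "
from h import *
st()"
```

```text
t 1.75 p [ 0.4239 -0.0256  0.4071] q [-0.0185 -0.507   1.8442 -0.3543  1.7309 -0.2387] F [-0.0216 -0.5544 -0.2656] op 0.0853
x [-0.14    0.9271 -0.3476] y [0.9887 0.1497 0.0009] z [ 0.0529 -0.3435 -0.9376]
```

```bash
cat >> h.py <<'E'
def side(az,el):
    a=np.radians(az);e=np.radians(el);h=np.array([np.cos(a),np.sin(a),0]);k=np.array([0,0,1.])
    z=np.cos(e)*h-np.sin(e)*k;x=-np.sin(e)*h-np.cos(e)*k
    return np.stack([x,np.cross(z,x),z],1)
E
python3 -c "
from h import *
R=side(-105,37);print(R)
g=np.array([.660,-.204,.130])+.008*R[:,2];print(g)
pre=g-.10*R[:,2];plan(pre,R)"
```

```text
[[ 0.1558  0.9659 -0.2067]
 [ 0.5813 -0.2588 -0.7714]
 [-0.7986  0.     -0.6018]]
[ 0.6583 -0.2102  0.1252]
dist cm 35.5 rot 0.700 rows 7
{"tx":-0.83,"ty":3.37,"tz":3.69,"wx":0.036,"wy":-0.080,"wz":0.048}
{"tx":-0.37,"ty":3.53,"tz":3.62,"wx":0.036,"wy":-0.080,"wz":0.048}
{"tx":0.08,"ty":3.66,"tz":3.50,"wx":0.036,"wy":-0.080,"wz":0.048}
{"tx":0.54,"ty":3.77,"tz":3.34,"wx":0.036,"wy":-0.080,"wz":0.048}
{"tx":0.98,"ty":3.85,"tz":3.14,"wx":0.036,"wy":-0.080,"wz":0.048}
{"tx":1.41,"ty":3.90,"tz":2.91,"wx":0.036,"wy":-0.080,"wz":0.048}
{"tx":1.82,"ty":3.92,"tz":2.64,"wx":0.036,"wy":-0.080,"wz":0.048}
```

Call:
{"method": "send_rows", "body": {"series": [{"tx": -0.8, "ty": 3.4, "tz": 3.7, "wx": 0.036, "wy": -0.08, "wz": 0.048, "jaw": 0}, {"tx": -0.4, "ty": 3.5, "tz": 3.6, "wx": 0.036, "wy": -0.08, "wz": 0.048, "jaw": 0}, {"tx": 0.1, "ty": 3.7, "tz": 3.5, "wx": 0.036, "wy": -0.08, "wz": 0.048, "jaw": 0}, {"tx": 0.5, "ty": 3.8, "tz": 3.3, "wx": 0.036, "wy": -0.08, "wz": 0.048, "jaw": 0}, {"tx": 1.0, "ty": 3.8, "tz": 3.1, "wx": 0.036, "wy": -0.08, "wz": 0.048, "jaw": 0}]}}

```text
t: 2.38
tool_pos: [0.6142, -0.1055, 0.2581]
tool_rot: [1.92, 1.646, -0.783]
contact_force: [-0.1, 0.5, 1.1]
opening: 0.0853
```

```bash
python3 -c "
from h import *
st()
R=side(-105,37)
g=np.array([.660,-.204,.130])+.008*R[:,2];print(g)
pre=g-.10*R[:,2];plan(pre,R)"
```

```text
t 2.38 p [ 0.6142 -0.1055  0.2581] q [ 0.0085  0.1486  1.6125 -0.7599  1.5473  0.2474] F [-0.088   0.45    1.1315] op 0.0853
x [ 0.1088  0.7077 -0.6981] y [ 0.9882 -0.1534 -0.0015] z [-0.1082 -0.6896 -0.716 ]
[ 0.6583 -0.2102  0.1252]
dist cm 10.1 rot 0.186 rows 2
{"tx":1.92,"ty":3.42,"tz":3.20,"wx":0.040,"wy":-0.076,"wz":0.036}
{"tx":2.27,"ty":3.46,"tz":2.90,"wx":0.040,"wy":-0.076,"wz":0.036}
```

Call:
{"method": "send_rows", "body": {"series": [{"tx": 1.9, "ty": 3.4, "tz": 3.2, "wx": 0.04, "wy": -0.076, "wz": 0.036, "jaw": 0}, {"tx": 2.3, "ty": 3.5, "tz": 2.9, "wx": 0.04, "wy": -0.076, "wz": 0.036, "jaw": 0}, {"tx": 0, "ty": 0, "tz": 0, "wx": 0, "wy": 0, "wz": 0, "jaw": 0}]}}

```text
t: 2.75
tool_pos: [0.6799, -0.134, 0.172]
tool_rot: [1.909, 1.471, -0.974]
contact_force: [-1.0, 0.8, -1.0]
opening: 0.0854
```

```bash
python3 -c "
from h import *
st()
R=side(-105,37)
g=np.array([.660,-.204,.130])+.008*R[:,2]
plan(g,R)
I=ctrl.camera_info('wrist');crop(ctrl.get_image('wrist'),0,0,640,400,1.2,'pics/w3.png');print(proj(I,[[.66,-.204,.225],[.66,-.204,.13],[.66,-.204,.07]])*1.2)
crop(ctrl.get_image('scene'),0,0,640,400,1.2,'pics/s3.png')
"
```

```text
t 2.75 p [ 0.6799 -0.134   0.172 ] q [-0.0011  0.4668  1.4315 -0.8833  1.5854  0.406 ] F [-0.988   0.7706 -0.9793] op 0.0854
x [ 0.145   0.5784 -0.8028] y [ 0.965  -0.262  -0.0145] z [-0.2187 -0.7726 -0.5961]
dist cm 9.2 rot 0.016 rows 2
{"tx":-0.48,"ty":-0.01,"tz":4.57,"wx":-0.006,"wy":0.004,"wz":0.005}
{"tx":-0.50,"ty":-0.03,"tz":4.57,"wx":-0.006,"wy":0.004,"wz":0.005}
[[381.2761 443.808 ]
 [384.0467 271.3788]
 [385.433  185.0997]]
```

View pics/w3.png

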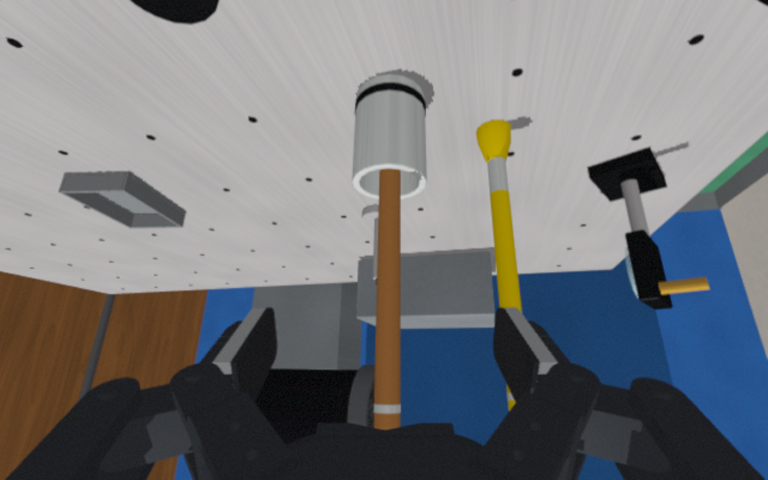

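View pics/s3.png

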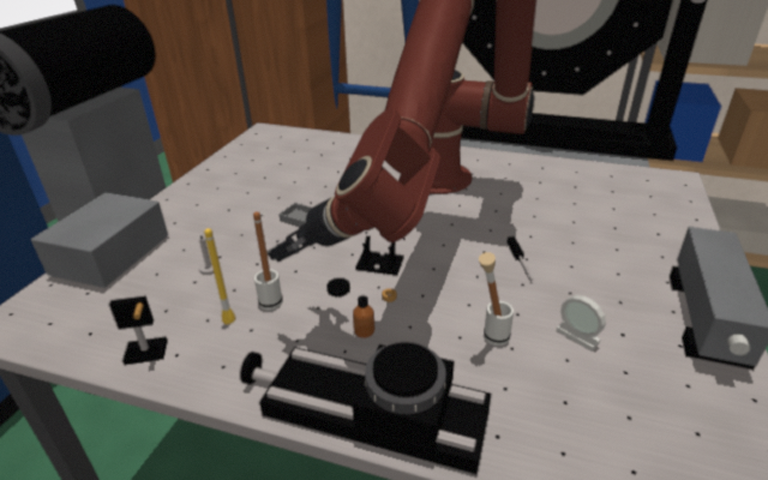

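Call:
{"method": "send_rows", "body": {"series": [{"tx": -0.5, "ty": 0.1, "tz": 4.6, "wx": -0.006, "wy": 0.004, "wz": 0.005, "jaw": 0}, {"tx": -0.5, "ty": 0.1, "tz": 4.6, "wx": -0.006, "wy": 0.004, "wz": 0.005, "jaw": 0}, {"tx": 0, "ty": 0, "tz": 0, "wx": 0, "wy": 0, "wz": 0, "jaw": 0}]}}

```text
t: 3.22
tool_pos: [0.6665, -0.2119, 0.151]
tool_rot: [1.913, 1.445, -0.91]
contact_force: [0.8, -0.3, -0.2]
opening: 0.0856
```

```bash
python3 -c "
from h import *
st()
R=side(-105,37)
g=np.array([.660,-.204,.130])+.008*R[:,2]
plan(g,R)
crop(ctrl.get_image('wrist'),0,0,640,400,1.2,'pics/w4.png')
"
```

```text
t 3.23 p [ 0.6665 -0.2119  0.151 ] q [-0.1096  0.4301  1.5141 -0.9215  1.4359  0.4173] F [ 0.8369 -0.3051 -0.2119] op 0.0856
x [ 0.1848  0.5794 -0.7938] y [ 0.9663 -0.2544  0.0393] z [-0.1792 -0.7743 -0.6069]
dist cm 2.7 rot 0.040 rows 1
{"tx":2.00,"ty":-0.93,"tz":1.58,"wx":0.027,"wy":-0.007,"wz":-0.029}
```

View pics/w4.png

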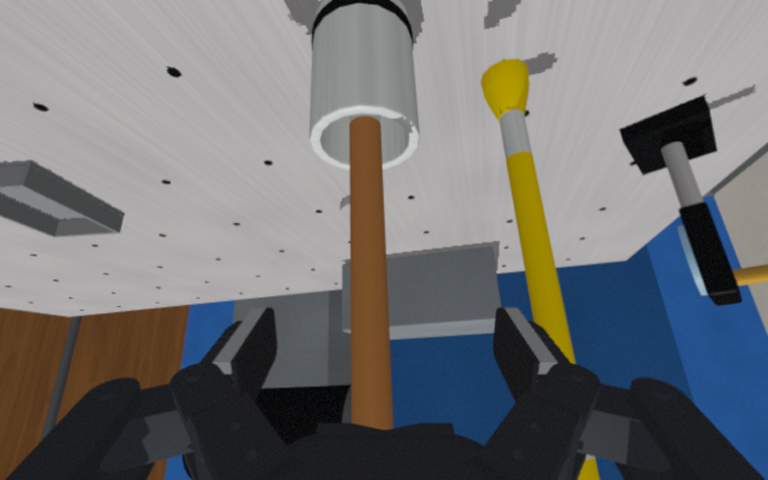

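Call:
{"method": "send_rows", "body": {"series": [{"tx": 1.0, "ty": -0.4, "tz": 0.8, "wx": 0.014, "wy": -0.004, "wz": -0.015, "jaw": 0}, {"tx": 1.0, "ty": -0.4, "tz": 0.8, "wx": 0.014, "wy": -0.004, "wz": -0.015, "jaw": 0}, {"tx": 0, "ty": 0, "tz": 0, "wx": 0, "wy": 0, "wz": 0, "jaw": 0}]}}

```text
t: 3.65
tool_pos: [0.6632, -0.2071, 0.1326]
tool_rot: [1.908, 1.464, -0.942]
contact_force: [0.0, -0.4, 0.0]
opening: 0.0854
```

```bash
python3 -c "
from h import *
st()
R=side(-105,37)
g=np.array([.660,-.204,.130])+.008*R[:,2]
plan(g,R)
crop(ctrl.get_image('wrist'),0,0,640,400,1.2,'pics/w5.png')
"
```

```text
t 3.65 p [ 0.6632 -0.2071  0.1326] q [-0.103   0.4573  1.5146 -0.9208  1.4431  0.419 ] F [ 0.011  -0.4217  0.0193] op 0.0854
x [ 0.1604  0.5807 -0.7982] y [ 0.9671 -0.2544  0.0093] z [-0.1977 -0.7734 -0.6023]
dist cm 0.9 rot 0.010 rows 1
{"tx":0.34,"ty":-0.40,"tz":0.78,"wx":0.009,"wy":-0.001,"wz":-0.005}
```

View pics/w5.png

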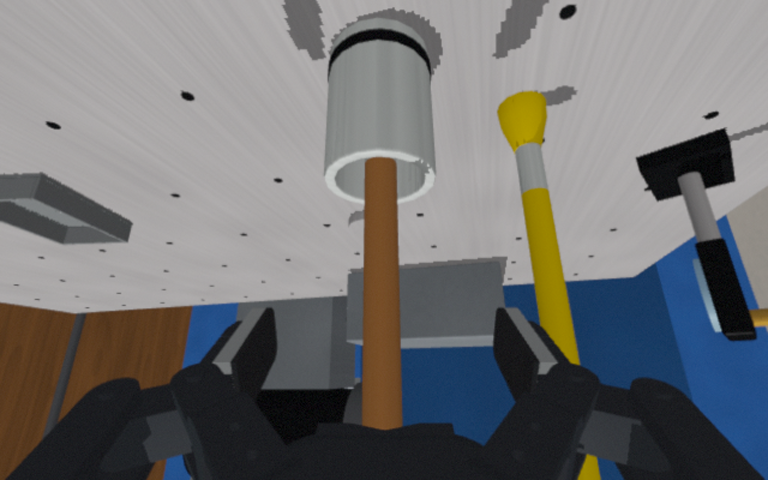

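Call:
{"method": "send_rows", "body": {"series": [{"tx": 0.3, "ty": -0.1, "tz": 0.8, "wx": 0, "wy": 0, "wz": 0, "jaw": 0}, {"tx": 0, "ty": 0, "tz": 0, "wx": 0, "wy": 0, "wz": 0, "jaw": 1}, {"tx": 0, "ty": 0, "tz": 0, "wx": 0, "wy": 0, "wz": 0, "jaw": 1}, {"tx": 0, "ty": 0, "tz": 0, "wx": 0, "wy": 0, "wz": 0, "jaw": 1}, {"tx": 0, "ty": 0, "tz": 0, "wx": 0, "wy": 0, "wz": 0, "jaw": 1}], "squeeze": 50}}

```text
t: 4.32
tool_pos: [0.6619, -0.2115, 0.1257]
tool_rot: [1.907, 1.464, -0.941]
contact_force: [0.9, -1.6, 2.2]
opening: 0.0133
```

Call:
{"method": "send_rows", "body": {"series": [{"tx": 0, "ty": 0, "tz": 0, "wx": 0, "wy": 0, "wz": 0, "jaw": 1}, {"tx": 0, "ty": 0, "tz": 0, "wx": 0, "wy": 0, "wz": 0, "jaw": 1}, {"tx": 0, "ty": 0, "tz": 0, "wx": 0, "wy": 0, "wz": 0, "jaw": 1}]}}

```text
t: 4.7
tool_pos: [0.662, -0.2114, 0.1258]
tool_rot: [1.908, 1.464, -0.941]
contact_force: [0.5, -0.4, 0.1]
opening: 0.0124
```

```bash
python3 -c "
from h import *
st()
crop(ctrl.get_image('wrist'),0,0,640,400,1.2,'pics/w6.png')
o=ctrl.get_obs();plan(o['tool_pos']+[0,0,.12],Rot.from_rotvec(o['tool_rot']).as_matrix(),4)
"
```

```text
t 4.70 p [ 0.662  -0.2114  0.1258] q [-0.1091  0.4628  1.5203 -0.9248  1.4305  0.4256] F [ 0.5043 -0.3751  0.1227] op 0.0124
x [ 0.1612  0.5803 -0.7983] y [ 0.9672 -0.2537  0.0108] z [-0.1962 -0.7739 -0.6022]
dist cm 12.0 rot 0.000 rows 4
{"tx":-2.39,"ty":0.03,"tz":-1.81,"wx":-0.000,"wy":-0.000,"wz":0.000}
{"tx":-2.39,"ty":0.03,"tz":-1.81,"wx":-0.000,"wy":-0.000,"wz":0.000}
{"tx":-2.39,"ty":0.03,"tz":-1.81,"wx":-0.000,"wy":-0.000,"wz":0.000}
{"tx":-2.39,"ty":0.03,"tz":-1.81,"wx":-0.000,"wy":-0.000,"wz":0.000}
```

View pics/w6.png

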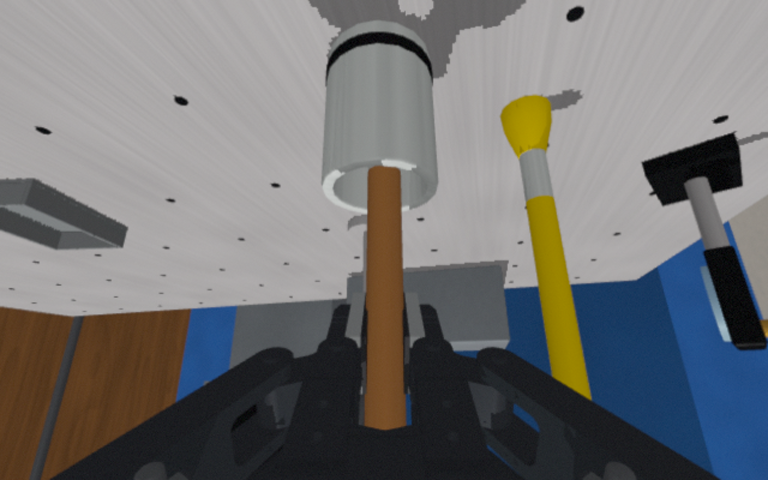

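```bash
python3 -c "
from h import *
I=ctrl.camera_info('wrist')
for u in [(379.5,186),(322,186),(437,184)]: print(onz(I,(u[0]/1.2,u[1]/1.2),.07))
"
```

```text
[ 0.6639 -0.198   0.07  ]
[ 0.6409 -0.1916  0.07  ]
[ 0.6872 -0.2028  0.07  ]
```

Call:
{"method": "send_rows", "body": {"series": [{"tx": -1.6, "ty": 0, "tz": -1.2, "wx": 0, "wy": 0, "wz": 0, "jaw": 1}, {"tx": -1.6, "ty": 0, "tz": -1.2, "wx": 0, "wy": 0, "wz": 0, "jaw": 1}, {"tx": -1.6, "ty": 0, "tz": -1.2, "wx": 0, "wy": 0, "wz": 0, "jaw": 1}]}}

```text
t: 5.12
tool_pos: [0.6607, -0.2114, 0.1883]
tool_rot: [1.907, 1.465, -0.943]
contact_force: [0.1, 0.4, -0.4]
opening: 0.0126
```

```bash
python3 -c "
from h import *
st();R=side(-105,37)
plan([.662,-.2114,.2358],R,3)
"
```

```text
t 5.12 p [ 0.6607 -0.2114  0.1883] q [-0.1092  0.3876  1.5034 -0.9164  1.4878  0.3499] F [ 0.1181  0.354  -0.3515] op 0.0126
x [ 0.1593  0.5805 -0.7985] y [ 0.9672 -0.2538  0.0085] z [-0.1978 -0.7737 -0.6019]
dist cm 4.7 rot 0.010 rows 3
{"tx":-1.26,"ty":0.06,"tz":-0.96,"wx":0.003,"wy":-0.000,"wz":-0.001}
{"tx":-1.26,"ty":0.05,"tz":-0.96,"wx":0.003,"wy":-0.000,"wz":-0.001}
{"tx":-1.26,"ty":0.05,"tz":-0.96,"wx":0.003,"wy":-0.000,"wz":-0.001}
```

Call:
{"method": "send_rows", "body": {"series": [{"tx": -2.2, "ty": 0, "tz": -1.7, "wx": 0, "wy": 0, "wz": 0, "jaw": 1}, {"tx": -2.2, "ty": 0, "tz": -1.7, "wx": 0, "wy": 0, "wz": 0, "jaw": 1}, {"tx": -2.2, "ty": 0, "tz": -1.7, "wx": 0, "wy": 0, "wz": 0, "jaw": 1}]}}

```text
t: 5.5
tool_pos: [0.6603, -0.2101, 0.2795]
tool_rot: [1.908, 1.463, -0.94]
contact_force: [0.4, 0.4, -0.2]
opening: 0.0125
```

```bash
python3 -c "
from h import *
st()
crop(ctrl.get_image('wrist'),0,0,640,400,1.2,'pics/w7.png')
crop(ctrl.get_image('scene'),120,80,420,320,2.6,'pics/s7.png')
"
```

```text
t 5.50 p [ 0.6603 -0.2101  0.2795] q [-0.1075  0.301   1.451  -0.9117  1.5723  0.243 ] F [ 0.4276  0.444  -0.2221] op 0.0125
x [ 0.1616  0.5801 -0.7984] y [ 0.9672 -0.2538  0.0113] z [-0.196  -0.774  -0.6021]
```

View pics/w7.png

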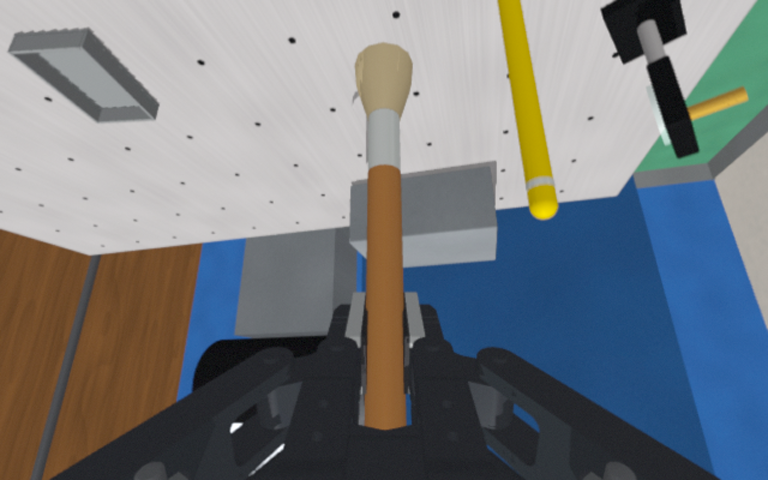

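View pics/s7.png

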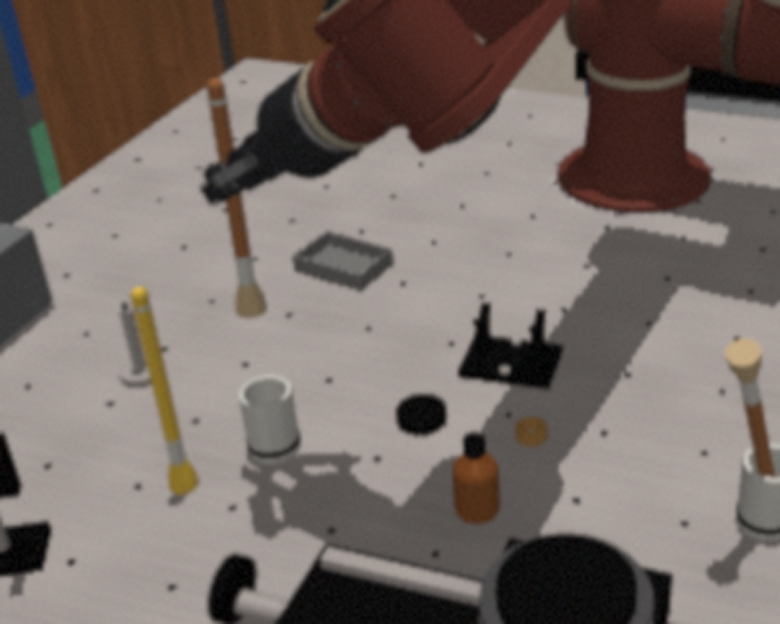

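```bash
python3 -c "
from h import *
R=side(-105,89.9)
plan([.56,-.07,.36],R)
"
```

```text
dist cm 19.0 rot 0.923 rows 6
{"tx":0.05,"ty":-2.21,"tz":-2.26,"wx":0.003,"wy":0.154,"wz":-0.001}
{"tx":0.40,"ty":-2.22,"tz":-2.21,"wx":0.003,"wy":0.154,"wz":-0.001}
{"tx":0.74,"ty":-2.23,"tz":-2.12,"wx":0.003,"wy":0.154,"wz":-0.001}
{"tx":1.05,"ty":-2.24,"tz":-1.97,"wx":0.003,"wy":0.154,"wz":-0.001}
{"tx":1.34,"ty":-2.24,"tz":-1.78,"wx":0.003,"wy":0.154,"wz":-0.001}
{"tx":1.60,"ty":-2.25,"tz":-1.55,"wx":0.003,"wy":0.154,"wz":-0.001}
```

Call:
{"method": "send_rows", "body": {"series": [{"tx": -0.4, "ty": -2.2, "tz": -2.6, "wx": 0, "wy": 0.154, "wz": 0, "jaw": 1}, {"tx": 0.1, "ty": -2.2, "tz": -2.5, "wx": 0, "wy": 0.154, "wz": 0, "jaw": 1}, {"tx": 0.7, "ty": -2.2, "tz": -2.2, "wx": 0, "wy": 0.154, "wz": 0, "jaw": 1}, {"tx": 1.2, "ty": -2.2, "tz": -2.0, "wx": 0, "wy": 0.154, "wz": 0, "jaw": 1}, {"tx": 1.4, "ty": -2.2, "tz": -1.4, "wx": 0, "wy": 0.154, "wz": 0, "jaw": 1}]}}

```text
t: 6.22
tool_pos: [0.5748, -0.0884, 0.3493]
tool_rot: [2.414, 1.868, -0.15]
contact_force: [-0.9, -0.7, -0.9]
opening: 0.0127
```

Call:
{"method": "send_rows", "body": {"series": [{"tx": 1.6, "ty": -2.2, "tz": -1.0, "wx": 0, "wy": 0.12, "wz": 0.1, "jaw": 1}, {"tx": 0.5, "ty": -1.0, "tz": 0, "wx": 0, "wy": 0, "wz": 0.18, "jaw": 1}, {"tx": 0.5, "ty": -1.0, "tz": 0, "wx": 0, "wy": 0, "wz": 0.18, "jaw": 1}, {"tx": 0, "ty": 0, "tz": 0, "wx": 0, "wy": 0, "wz": 0.18, "jaw": 1}, {"tx": 0, "ty": 0, "tz": 0, "wx": 0, "wy": 0, "wz": 0.18, "jaw": 1}]}}

```text
t: 6.85
tool_pos: [0.5408, -0.0481, 0.3556]
tool_rot: [3.045, 0.728, 0.011]
contact_force: [-0.3, 0.1, -0.0]
opening: 0.0126
```

```bash
python3 -c "
from h import *
st()
"
```

```text
t 6.85 p [ 0.5408 -0.0481  0.3556] q [-0.2226 -0.1921  1.6599 -0.0064  1.6629  0.8781] F [-0.3453  0.0504 -0.0107] op 0.0126
x [0.8918 0.4524 0.0044] y [ 0.4523 -0.8918  0.0119] z [ 0.0093 -0.0086 -0.9999]
```

Call:
{"method": "send_rows", "body": {"series": [{"tx": 0, "ty": 0, "tz": 0, "wx": 0, "wy": 0, "wz": 0.185, "jaw": 1}, {"tx": 0, "ty": 0, "tz": 0, "wx": 0, "wy": 0, "wz": 0.185, "jaw": 1}, {"tx": 0, "ty": 0, "tz": 0, "wx": 0, "wy": 0, "wz": 0.185, "jaw": 1}, {"tx": 0, "ty": 0, "tz": 0, "wx": 0, "wy": 0, "wz": 0.185, "jaw": 1}, {"tx": 0, "ty": 0, "tz": 0, "wx": 0, "wy": 0, "wz": 0.185, "jaw": 1}]}}

```text
t: 7.48
tool_pos: [0.5389, -0.0479, 0.3502]
tool_rot: [3.049, -0.727, 0.002]
contact_force: [-0.2, 0.6, -1.9]
opening: 0.0129
```

Call:
{"method": "send_rows", "body": {"series": [{"tx": 0, "ty": 0, "tz": 0, "wx": 0, "wy": 0, "wz": 0.185, "jaw": 1}, {"tx": 0, "ty": 0, "tz": 0, "wx": 0, "wy": 0, "wz": 0.185, "jaw": 1}, {"tx": 0, "ty": 0, "tz": 0, "wx": 0, "wy": 0, "wz": 0.185, "jaw": 1}, {"tx": 0, "ty": 0, "tz": 0, "wx": 0, "wy": 0, "wz": 0.185, "jaw": 1}, {"tx": 0, "ty": 0, "tz": 0, "wx": 0, "wy": 0, "wz": 0.185, "jaw": 1}]}}

```text
t: 8.1
tool_pos: [0.537, -0.0477, 0.3447]
tool_rot: [2.389, -2.024, -0.006]
contact_force: [0.5, 1.0, -0.5]
opening: 0.0124
```

```bash
python3 -c "
from h import *
st()
S=ctrl.get_image('scene');T=ctrl.get_image('top');crop(S,150,20,450,250,2.6,'pics/s8.png');crop(T,250,100,450,260,3.7,'pics/t8.png')
u=np.array([-.0843,.9964,0]);k=np.array([0,0,1.])
z=-.602*u-.798*k;x=-.798*u+.602*k;R=np.stack([x,np.cross(z,x),z],1)
C=np.array([.4653,-.0287,.06])
plan(C+.009*z+[0,0,.15],R)
"
```

```text
t 8.10 p [ 0.537  -0.0477  0.3447] q [-0.2227 -0.1869  1.6731 -0.008   1.6638  2.7531] F [ 0.4818  1.0401 -0.5425] op 0.0124
x [ 0.1644 -0.9864  0.0042] y [-0.9864 -0.1643  0.0107] z [-0.0099 -0.0059 -0.9999]
dist cm 15.9 rot 0.648 rows 4
{"tx":-0.65,"ty":1.66,"tz":3.56,"wx":-0.004,"wy":0.160,"wz":0.022}
{"tx":-1.18,"ty":1.66,"tz":3.42,"wx":-0.004,"wy":0.160,"wz":0.022}
{"tx":-1.67,"ty":1.68,"tz":3.20,"wx":-0.004,"wy":0.160,"wz":0.022}
{"tx":-2.13,"ty":1.71,"tz":2.90,"wx":-0.004,"wy":0.160,"wz":0.022}
```

View pics/s8.png

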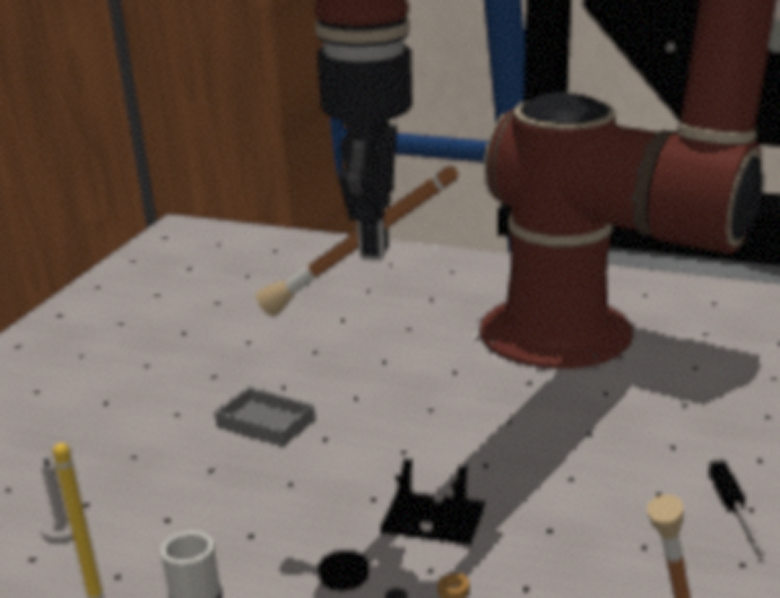

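View pics/t8.png

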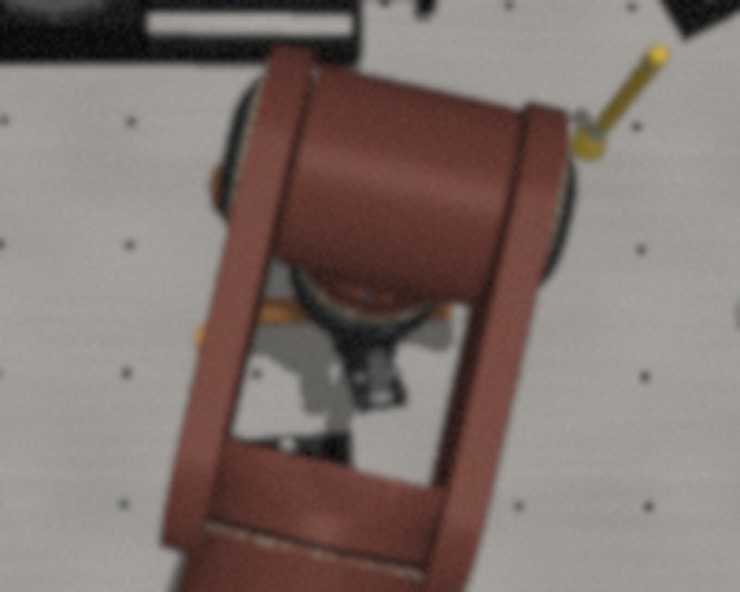

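Call:
{"method": "send_rows", "body": {"series": [{"tx": -0.6, "ty": 1.7, "tz": 2.6, "wx": 0, "wy": 0.16, "wz": 0.022, "jaw": 1}, {"tx": -1.0, "ty": 1.7, "tz": 2.4, "wx": 0, "wy": 0.16, "wz": 0.022, "jaw": 1}, {"tx": -1.4, "ty": 1.7, "tz": 2.2, "wx": 0, "wy": 0.16, "wz": 0.022, "jaw": 1}, {"tx": -1.8, "ty": 1.7, "tz": 2.0, "wx": 0, "wy": 0.16, "wz": 0.022, "jaw": 1}, {"tx": 0, "ty": 0, "tz": 0, "wx": 0, "wy": 0, "wz": 0, "jaw": 1}]}}

```text
t: 8.82
tool_pos: [0.4583, -0.0624, 0.2535]
tool_rot: [2.001, -1.731, 0.644]
contact_force: [-0.0, 0.2, -0.9]
opening: 0.0127
```

```bash
cat >> h.py <<'E'
def place(u,el=37):
    e=np.radians(el);k=np.array([0,0,1.]);u=np.array(u,float);u/=np.linalg.norm(u)
    z=-np.sin(e)*u-np.cos(e)*k;x=-np.cos(e)*u+np.sin(e)*k;return np.stack([x,np.cross(z,x),z],1)
E
python3 -c "
from h import *
st()
crop(ctrl.get_image('wrist'),0,0,640,400,1.2,'pics/w9.png');crop(ctrl.get_image('scene'),200,60,400,240,3.3,'pics/s9.png')
crop(ctrl.get_image('top'),240,130,440,290,3.7,'pics/t9.png')
R=place([-.0843,.9964,0])
C=np.array([.4653,-.0287,.06])
plan(C+.009*R[:,2]+[0,0,.10],R)
"
```

```text
t 8.82 p [ 0.4583 -0.0624  0.2535] q [ 0.0474 -0.3648  2.0527 -0.6378  1.4301  3.1295] F [-0.0377  0.2446 -0.9158] op 0.0127
x [ 0.1196 -0.7976  0.5912] y [-0.9901 -0.1403  0.011 ] z [ 0.0742 -0.5867 -0.8064]
dist cm 11.0 rot 0.055 rows 2
{"tx":-4.26,"ty":-0.41,"tz":3.42,"wx":-0.015,"wy":0.006,"wz":0.022}
{"tx":-4.29,"ty":-0.37,"tz":3.39,"wx":-0.015,"wy":0.006,"wz":0.022}
```

View pics/w9.png

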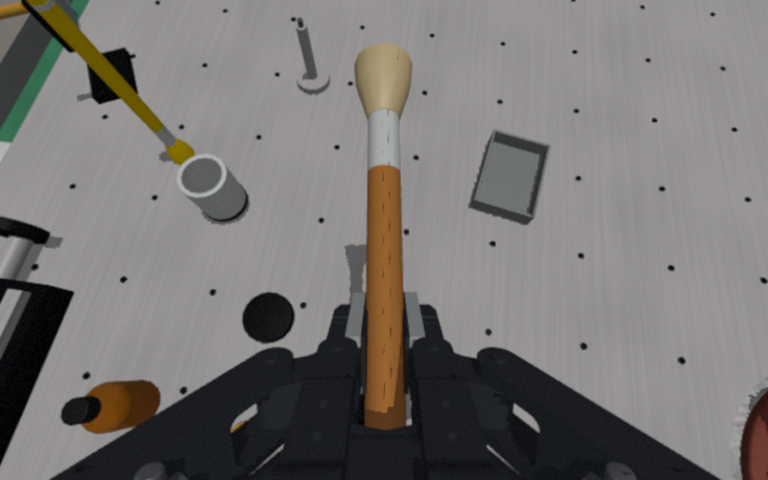

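View pics/s9.png

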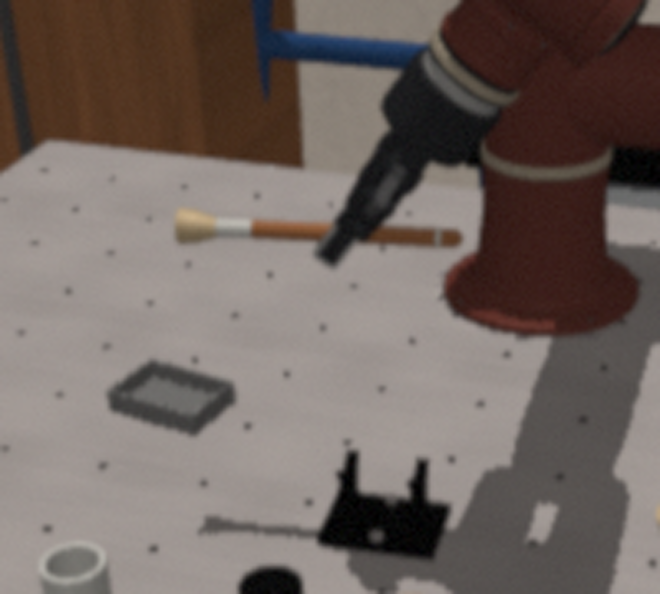

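View pics/t9.png

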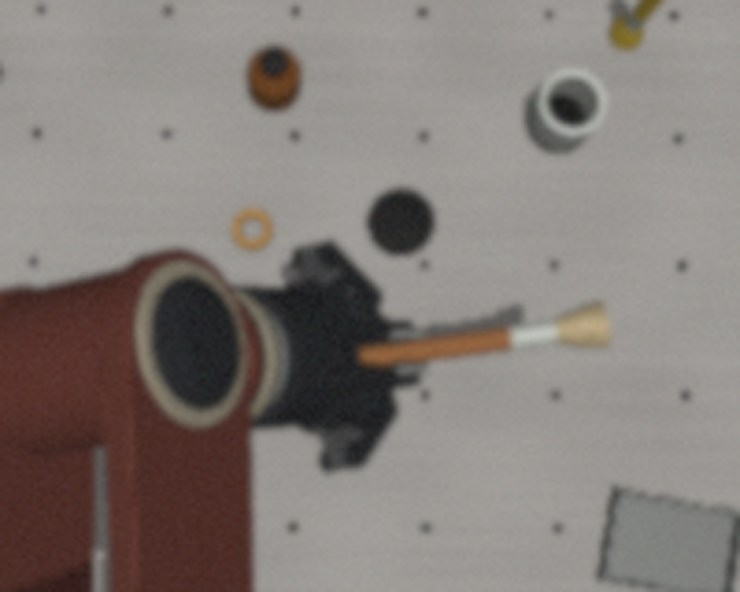

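Call:
{"method": "send_rows", "body": {"series": [{"tx": 0, "ty": 0, "tz": -0.2, "wx": 0, "wy": 0, "wz": -0.185, "jaw": 1}, {"tx": 0, "ty": 0, "tz": -0.2, "wx": 0, "wy": 0, "wz": -0.185, "jaw": 1}, {"tx": 0, "ty": 0, "tz": -0.2, "wx": 0, "wy": 0, "wz": -0.185, "jaw": 1}, {"tx": 0, "ty": 0, "tz": -0.2, "wx": 0, "wy": 0, "wz": -0.185, "jaw": 1}, {"tx": 0, "ty": 0, "tz": -0.2, "wx": 0, "wy": 0, "wz": -0.185, "jaw": 1}]}}

```text
t: 9.6
tool_pos: [0.4692, -0.0588, 0.278]
tool_rot: [2.468, -0.617, 0.321]
contact_force: [0.5, 0.4, -0.2]
opening: 0.0125
```

Call:
{"method": "send_rows", "body": {"series": [{"tx": 0, "ty": 0, "tz": -0.2, "wx": 0, "wy": 0, "wz": -0.185, "jaw": 1}, {"tx": 0, "ty": 0, "tz": -0.2, "wx": 0, "wy": 0, "wz": -0.185, "jaw": 1}, {"tx": 0, "ty": 0, "tz": -0.2, "wx": 0, "wy": 0, "wz": -0.185, "jaw": 1}, {"tx": 0, "ty": 0, "tz": -0.2, "wx": 0, "wy": 0, "wz": -0.185, "jaw": 1}, {"tx": 0, "ty": 0, "tz": -0.2, "wx": 0, "wy": 0, "wz": -0.185, "jaw": 1}]}}

```text
t: 10.22
tool_pos: [0.4766, -0.0548, 0.2984]
tool_rot: [2.454, 0.563, -0.043]
contact_force: [-0.1, -0.8, -0.7]
opening: 0.0128
```

```bash
python3 -c "
from h import *
st()
"
```

```text
t 10.22 p [ 0.4766 -0.0548  0.2984] q [ 0.0566 -0.362   1.9735 -0.6228  1.4697  1.2218] F [-0.136  -0.8376 -0.7279] op 0.0128
x [ 0.9088  0.3851 -0.1604] y [ 0.4048 -0.7214  0.5619] z [ 0.1007 -0.5756 -0.8115]
```

Call:
{"method": "send_rows", "body": {"series": [{"tx": 0, "ty": 0, "tz": 0, "wx": 0, "wy": 0, "wz": -0.186, "jaw": 1}, {"tx": 0, "ty": 0, "tz": 0, "wx": 0, "wy": 0, "wz": -0.186, "jaw": 1}, {"tx": 0, "ty": 0, "tz": 0, "wx": 0, "wy": 0, "wz": -0.186, "jaw": 1}, {"tx": 0, "ty": 0, "tz": 0, "wx": 0, "wy": 0, "wz": -0.186, "jaw": 1}, {"tx": 0, "ty": 0, "tz": 0, "wx": 0, "wy": 0, "wz": -0.186, "jaw": 1}]}}

```text
t: 10.85
tool_pos: [0.4848, -0.0567, 0.3109]
tool_rot: [1.972, 1.648, -0.397]
contact_force: [0.5, 0.0, -0.5]
opening: 0.0129
```

Call:
{"method": "send_rows", "body": {"series": [{"tx": 0, "ty": 0, "tz": 0, "wx": 0, "wy": 0, "wz": -0.186, "jaw": 1}, {"tx": 0, "ty": 0, "tz": 0, "wx": 0, "wy": 0, "wz": -0.186, "jaw": 1}, {"tx": 0, "ty": 0, "tz": 0, "wx": 0, "wy": 0, "wz": -0.186, "jaw": 1}, {"tx": 0, "ty": 0, "tz": 0, "wx": 0, "wy": 0, "wz": -0.186, "jaw": 1}, {"tx": 0, "ty": 0, "tz": 0, "wx": 0, "wy": 0, "wz": -0.186, "jaw": 1}]}}

```text
t: 11.48
tool_pos: [0.4927, -0.0588, 0.3232]
tool_rot: [1.061, 2.481, -0.701]
contact_force: [0.2, -0.1, -0.7]
opening: 0.013
```

Call:
{"method": "send_rows", "body": {"series": [{"tx": 0, "ty": 0, "tz": 0, "wx": 0, "wy": 0, "wz": -0.186, "jaw": 1}, {"tx": 0, "ty": 0, "tz": 0, "wx": 0, "wy": 0, "wz": -0.186, "jaw": 1}, {"tx": 0, "ty": 0, "tz": 0, "wx": 0, "wy": 0, "wz": -0.186, "jaw": 1}, {"tx": 0, "ty": 0, "tz": 0, "wx": 0, "wy": 0, "wz": -0.186, "jaw": 1}, {"tx": 0, "ty": 0, "tz": 0, "wx": 0, "wy": 0, "wz": -0.186, "jaw": 1}]}}

```text
t: 12.1
tool_pos: [0.5004, -0.0611, 0.3355]
tool_rot: [-0.193, 2.896, -0.907]
contact_force: [0.0, -0.6, -0.2]
opening: 0.0127
```

Call:
{"method": "send_rows", "body": {"series": [{"tx": 0, "ty": 0, "tz": 0, "wx": 0, "wy": 0, "wz": -0.186, "jaw": 1}, {"tx": 0, "ty": 0, "tz": 0, "wx": 0, "wy": 0, "wz": -0.186, "jaw": 1}, {"tx": 0, "ty": 0, "tz": 0, "wx": 0, "wy": 0, "wz": -0.186, "jaw": 1}, {"tx": 0, "ty": 0, "tz": 0, "wx": 0, "wy": 0, "wz": -0.186, "jaw": 1}, {"tx": 0, "ty": 0, "tz": 0, "wx": 0, "wy": 0, "wz": -0.186, "jaw": 1}]}}

```text
t: 12.72
tool_pos: [0.5078, -0.0636, 0.3479]
tool_rot: [1.456, -2.445, 0.863]
contact_force: [1.2, 0.4, -0.1]
opening: 0.0126
```

```bash
python3 -c "
from h import *
st()
R=place([-.0843,.9964,0])
C=np.array([.4653,-.0287,.06])
plan(C+.009*R[:,2]+[0,0,.10],R)
"
```

```text
t 12.72 p [ 0.5078 -0.0636  0.3479] q [ 0.0245 -0.3402  1.8727 -0.5969  1.4707 -2.6017] F [ 1.1706  0.4342 -0.0782] op 0.0126
x [-0.5097 -0.751   0.4197] y [-0.848   0.3563 -0.3922] z [ 0.145  -0.5559 -0.8185]
dist cm 20.2 rot 0.622 rows 4
{"tx":-2.06,"ty":3.07,"tz":3.43,"wx":-0.021,"wy":0.017,"wz":-0.153}
{"tx":-2.56,"ty":2.64,"tz":3.45,"wx":-0.021,"wy":0.017,"wz":-0.153}
{"tx":-2.99,"ty":2.14,"tz":3.45,"wx":-0.021,"wy":0.017,"wz":-0.153}
{"tx":-3.34,"ty":1.59,"tz":3.43,"wx":-0.021,"wy":0.017,"wz":-0.153}
```

Call:
{"method": "send_rows", "body": {"series": [{"tx": -2.0, "ty": 3.0, "tz": 2.6, "wx": -0.02, "wy": 0.02, "wz": -0.08, "jaw": 1}, {"tx": -2.3, "ty": 2.8, "tz": 2.6, "wx": -0.02, "wy": 0.02, "wz": -0.08, "jaw": 1}, {"tx": -2.6, "ty": 2.5, "tz": 2.6, "wx": -0.02, "wy": 0.02, "wz": -0.08, "jaw": 1}, {"tx": -2.8, "ty": 2.2, "tz": 2.6, "wx": -0.02, "wy": 0.02, "wz": -0.08, "jaw": 1}]}}

```text
t: 13.22
tool_pos: [0.473, -0.0184, 0.1932]
tool_rot: [1.69, -2.096, 0.744]
contact_force: [0.9, -0.1, -1.2]
opening: 0.0125
```

```bash
python3 -c "
from h import *
st()
R=place([-.0843,.9964,0])
C=np.array([.4653,-.0287,.06])
plan(C+.009*R[:,2]+[0,0,.10],R)
"
```

```text
t 13.22 p [ 0.473  -0.0184  0.1932] q [ 0.1433 -0.2205  2.0445 -0.6498  1.3967 -2.6421] F [ 0.9328 -0.0763 -1.2328] op 0.0125
x [-0.2298 -0.79    0.5684] y [-0.9716  0.1522 -0.1812] z [ 0.0567 -0.5939 -0.8026]
dist cm 4.4 rot 0.300 rows 2
{"tx":-0.44,"ty":0.60,"tz":2.06,"wx":-0.003,"wy":0.004,"wz":-0.150}
{"tx":-0.54,"ty":0.52,"tz":2.06,"wx":-0.003,"wy":0.004,"wz":-0.150}
```

Call:
{"method": "send_rows", "body": {"series": [{"tx": -0.4, "ty": 0.6, "tz": 2.0, "wx": 0, "wy": 0, "wz": -0.15, "jaw": 1}, {"tx": -0.5, "ty": 0.5, "tz": 2.0, "wx": 0, "wy": 0, "wz": -0.15, "jaw": 1}, {"tx": 0, "ty": 0, "tz": 0, "wx": 0, "wy": 0, "wz": 0, "jaw": 1}]}}

```text
t: 13.6
tool_pos: [0.469, -0.034, 0.154]
tool_rot: [1.954, -1.778, 0.642]
contact_force: [-0.2, -0.8, -1.3]
opening: 0.0127
```

```bash
python3 -c "
from h import *
st()
R=place([-.0843,.9964,0])
C=np.array([.4653,-.0287,.06])
plan(C+.009*R[:,2]+[0,0,.03],R)
crop(ctrl.get_image('wrist'),0,0,640,400,1.2,'pics/w10.png');crop(ctrl.get_image('scene'),200,100,400,240,3.8,'pics/s10.png')
crop(ctrl.get_image('top'),240,150,440,290,3.7,'pics/t10.png')
"
```

```text
t 13.60 p [ 0.469 -0.034  0.154] q [ 0.1096 -0.1937  2.091  -0.6594  1.3184 -2.9314] F [-0.1978 -0.797  -1.3086] op 0.0127
x [ 0.0757 -0.8014  0.5933] y [-0.9956 -0.0942 -0.0002] z [ 0.056  -0.5906 -0.805 ]
dist cm 7.1 rot 0.015 rows 2
{"tx":-2.12,"ty":0.16,"tz":2.86,"wx":-0.003,"wy":0.005,"wz":0.004}
{"tx":-2.13,"ty":0.16,"tz":2.85,"wx":-0.003,"wy":0.005,"wz":0.004}
```

View pics/w10.png

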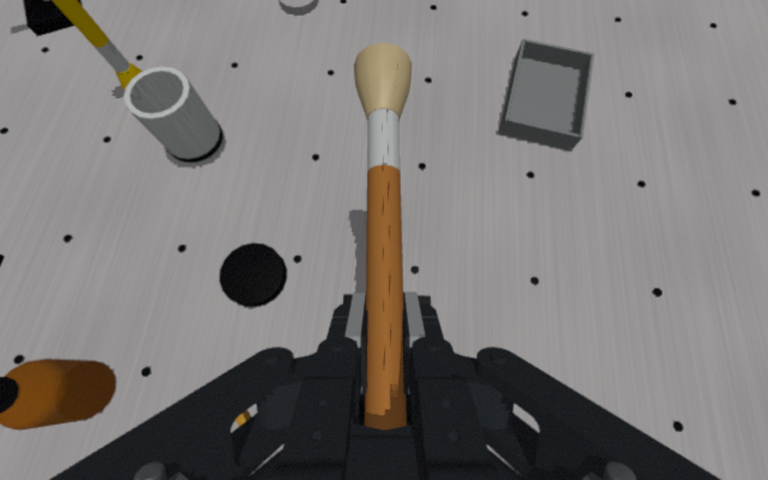

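View pics/s10.png

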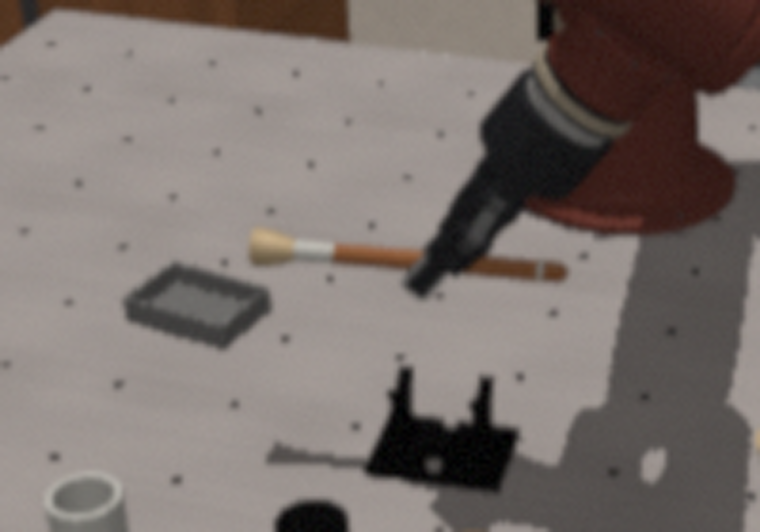

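View pics/t10.png

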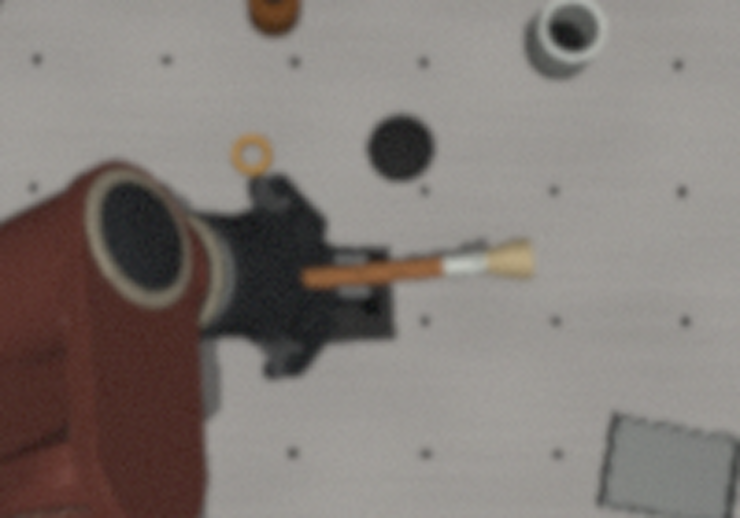

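```bash
python3 - <<'E'
import cv2
s=cv2.imread("pics/scene0.png");t=cv2.imread("pics/top0.png")
a=cv2.resize(s[190:235,290:345],None,fx=12,fy=12,interpolation=cv2.INTER_CUBIC)
b=cv2.resize(t[210:250,302:354],None,fx=12,fy=12,interpolation=cv2.INTER_CUBIC)
for n,i in(("a",a),("b",b)): cv2.imwrite(f"pics/z{n}.png",cv2.convertScaleAbs(i,alpha=2.0,beta=20))
E
```

```text
(no output)
```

View pics/za.png

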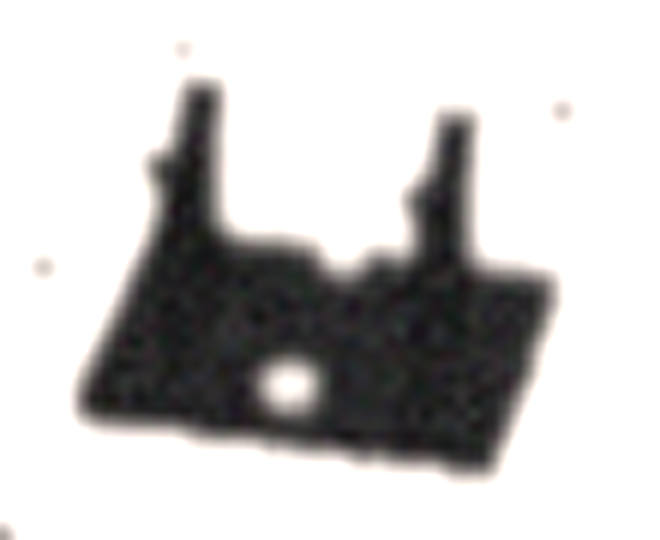

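View pics/zb.png

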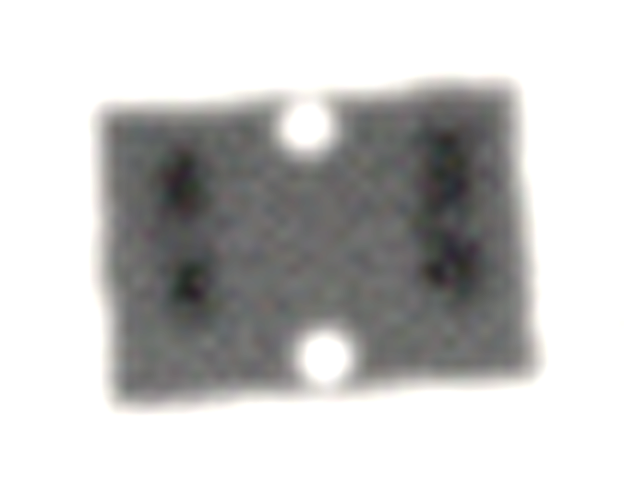

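```bash
python3 - <<'E'
from h import *
S=ctrl.camera_info("scene");T=ctrl.camera_info("top")
o=-.5+.5/12
s=lambda x,y:(S,(x/12+290+o,y/12+190+o)); t=lambda x,y:(T,(x/12+302+o,y/12+210+o))
print("hole1",onz(*s(289,385),.01),onz(*t(307,127),.01),tri([s(289,385),t(307,127)]))
print("hole2",onz(*s(345,258),.01),onz(*t(326,357),.01))
print("scene far tips",onz(*s(203,85),.066),onz(*s(456,115),.066),"near",onz(*s(158,158),.066),onz(*s(412,195),.066))
c=[onz(*t(*p),.01) for p in [(103,105),(517,88),(537,372),(117,400)]]
print("top corners",np.array(c),np.mean(c,0))
c=[onz(*s(*p),.01) for p in [(80,400),(492,465),(552,280)]];print("scene corners",np.array(c),(c[0]+c[2])/2)
print("top tips",[onz(*t(*p),.066) for p in [(180,185),(190,285),(440,170),(455,268)]])
E
```

```text
hole1 [ 0.487  -0.0239  0.01  ] [ 0.4935 -0.0247  0.01  ] (array([ 0.4927, -0.0233,  0.0143]), [np.float64(0.0013134781699393088), np.float64(0.0013134781699392604)])
hole2 [ 0.4356 -0.0273  0.01  ] [ 0.4401 -0.0293  0.01  ]
scene far tips [ 0.4544 -0.0544  0.066 ] [0.4496 0.005  0.066 ] near [ 0.4854 -0.0542  0.066 ] [0.483  0.0051 0.066 ]
top corners [[ 0.4983  0.0228  0.01  ]
 [ 0.5029 -0.0736  0.01  ]
 [ 0.4369 -0.0782  0.01  ]
 [ 0.4299  0.019   0.01  ]] [ 0.467  -0.0275  0.01  ]
scene corners [[ 0.5062 -0.0679  0.01  ]
 [ 0.5023  0.0293  0.01  ]
 [ 0.4301  0.0222  0.01  ]] [ 0.4681 -0.0228  0.01  ]
top tips [array([0.4754, 0.0051, 0.066 ]), array([0.4533, 0.0028, 0.066 ]), array([ 0.4791, -0.0525,  0.066 ]), array([ 0.4574, -0.0558,  0.066 ])]
```

```bash
python3 - <<'E'
from h import *
S=ctrl.camera_info("scene");T=ctrl.camera_info("top")
o=0
s=lambda x,y:(S,(x/3.8+200,y/3.8+100)); t=lambda x,y:(T,(x/3.7+240,y/3.7+150))
b,e=tri([s(252,247),t(533,258)]);print(b,e)
f,e=tri([s(333,257),t(441,267)]);print("ferrule/handle 58mm",f,e)
c,d=ray(*s(564,272));
# point on ray at .22 from b
w=c-b;B=d@w;q=np.sqrt(B*B-(w@w-.2135**2))
for r in(-B-q,-B+q): print("butt",c+r*d)
o=ctrl.get_obs();R=Rot.from_rotvec(o['tool_rot']).as_matrix();g=o['tool_pos']-.009*R[:,2];h=R@np.array([-.7984,.0108,-.6022])
print("pred",g-h*.1256,g-h*.0676,g+h*.0944)
E
```

```text
[ 0.4807 -0.1568  0.1642] [np.float64(0.002215247557611171), np.float64(0.00221524755761119)]
ferrule/handle 58mm [ 0.475  -0.0973  0.1625] [np.float64(0.0009844320708798293), np.float64(0.0009844320708798466)]
butt [nan nan nan]
butt [nan nan nan]
pred [ 0.4832 -0.1531  0.1624] [ 0.477  -0.0954  0.163 ] [0.4599 0.0657 0.1646]<stdin>:9: RuntimeWarning: invalid value encountered in sqrt
```

```bash
python3 -c "
from h import *
R=place([-.082,.9966,0])
C=np.array([.467,-.026,.075])
plan(C+.009*R[:,2],R,3)
"
```

```text
dist cm 8.9 rot 0.017 rows 3
{"tx":-1.82,"ty":0.11,"tz":2.33,"wx":-0.004,"wy":0.003,"wz":0.002}
{"tx":-1.83,"ty":0.10,"tz":2.32,"wx":-0.004,"wy":0.003,"wz":0.002}
{"tx":-1.83,"ty":0.10,"tz":2.32,"wx":-0.004,"wy":0.003,"wz":0.002}
```

Call:
{"method": "send_rows", "body": {"series": [{"tx": -1.8, "ty": 0.1, "tz": 2.3, "wx": -0.004, "wy": 0.003, "wz": 0, "jaw": 1}, {"tx": -1.8, "ty": 0.1, "tz": 2.3, "wx": -0.004, "wy": 0.003, "wz": 0, "jaw": 1}, {"tx": -1.8, "ty": 0.1, "tz": 2.3, "wx": -0.004, "wy": 0.003, "wz": 0, "jaw": 1}, {"tx": 0, "ty": 0, "tz": 0, "wx": 0, "wy": 0, "wz": 0, "jaw": 1}]}}

```text
t: 14.25
tool_pos: [0.4752, -0.0303, 0.075]
tool_rot: [1.938, -1.791, 0.661]
contact_force: [0.0, 0.7, -0.5]
opening: 0.0128
```

```bash
python3 -c "
from h import *
st()
R=place([-.082,.9966,0])
C=np.array([.467,-.026,.060])
plan(C+.009*R[:,2],R,2)
crop(ctrl.get_image('scene'),250,150,370,240,6.5,'pics/s11.png')
crop(ctrl.get_image('top'),270,180,400,270,5.5,'pics/t11.png')
"
```

```text
t 14.25 p [ 0.4752 -0.0303  0.075 ] q [ 0.12   -0.0469  2.1133 -0.7031  1.1908 -2.7911] F [ 0.0181  0.6804 -0.517 ] op 0.0128
x [ 0.058  -0.7976  0.6004] y [-0.9964 -0.0833 -0.0143] z [ 0.0614 -0.5974 -0.7996]
dist cm 2.4 rot 0.014 rows 2
{"tx":-0.65,"ty":0.41,"tz":0.90,"wx":-0.006,"wy":0.001,"wz":-0.004}
{"tx":-0.65,"ty":0.40,"tz":0.90,"wx":-0.006,"wy":0.001,"wz":-0.004}
```

View pics/s11.png

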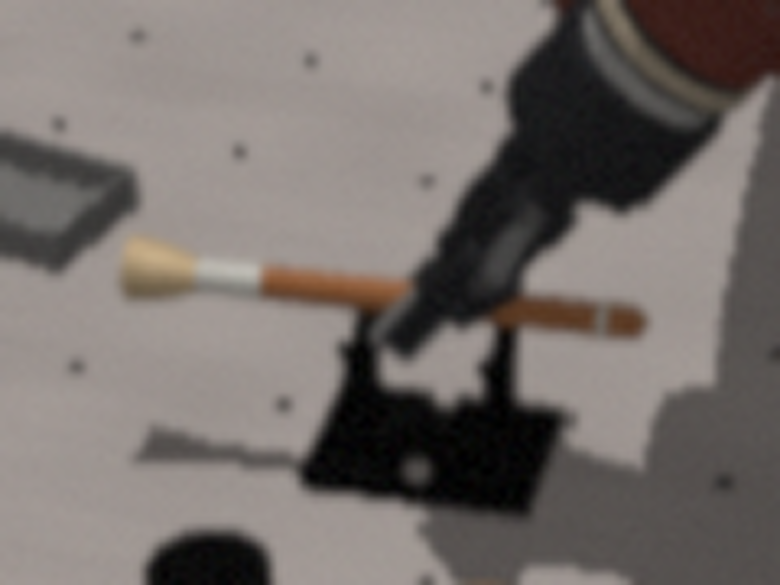

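View pics/t11.png

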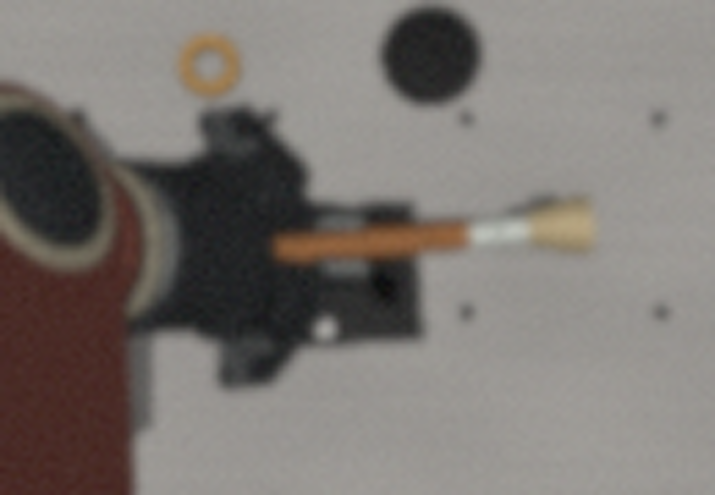

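Call:
{"method": "send_rows", "body": {"series": [{"tx": -0.3, "ty": 0.9, "tz": 0.1, "wx": 0, "wy": 0, "wz": 0, "jaw": 1}, {"tx": -0.5, "ty": 0, "tz": 0.5, "wx": -0.006, "wy": 0, "wz": 0, "jaw": 1}, {"tx": 0, "ty": 0, "tz": 0, "wx": 0, "wy": 0, "wz": 0, "jaw": 1}]}}

```text
t: 14.72
tool_pos: [0.4703, -0.0278, 0.0714]
tool_rot: [1.934, -1.799, 0.667]
contact_force: [1.0, -0.0, -0.6]
opening: 0.0127
```

```bash
python3 -c "
from h import *
st()
R=place([-.082,.9966,0])
C=np.array([.467,-.023,.060])
plan(C+.009*R[:,2],R,2)
"
```

```text
t 14.72 p [ 0.4703 -0.0278  0.0714] q [ 0.127  -0.0526  2.1263 -0.7054  1.1855 -2.7729] F [ 0.9791 -0.0128 -0.5967] op 0.0127
x [ 0.0506 -0.798   0.6005] y [-0.9966 -0.0797 -0.022 ] z [ 0.0654 -0.5973 -0.7993]
dist cm 1.9 rot 0.022 rows 2
{"tx":-0.54,"ty":0.16,"tz":0.75,"wx":-0.008,"wy":0.001,"wz":-0.008}
{"tx":-0.54,"ty":0.15,"tz":0.75,"wx":-0.008,"wy":0.001,"wz":-0.008}
```

Call:
{"method": "send_rows", "body": {"series": [{"tx": -0.5, "ty": 0.2, "tz": 0.7, "wx": -0.01, "wy": 0, "wz": -0.008, "jaw": 1}, {"tx": -0.3, "ty": 0.2, "tz": 0.4, "wx": -0.01, "wy": 0, "wz": -0.008, "jaw": 1}, {"tx": 0, "ty": 0, "tz": 0, "wx": 0, "wy": 0, "wz": 0, "jaw": 1}]}}

```text
t: 15.1
tool_pos: [0.4664, -0.0283, 0.0568]
tool_rot: [1.933, -1.78, 0.64]
contact_force: [-0.7, -0.0, -0.7]
opening: 0.0125
```

```bash
python3 -c "
from h import *
st()
R=place([-.082,.9966,0])
C=np.array([.467,-.023,.060])
plan(C+.009*R[:,2],R,2)
"
```

```text
t 15.10 p [ 0.4664 -0.0283  0.0568] q [ 0.1263 -0.0204  2.1252 -0.7054  1.1814 -2.7718] F [-0.7269 -0.0089 -0.6568] op 0.0125
x [ 0.0676 -0.7967  0.6006] y [-0.9967 -0.0805  0.0053] z [ 0.0441 -0.599  -0.7995]
dist cm 0.4 rot 0.006 rows 2
{"tx":-0.11,"ty":-0.06,"tz":0.17,"wx":0.003,"wy":0.001,"wz":0.001}
{"tx":-0.11,"ty":-0.05,"tz":0.17,"wx":0.003,"wy":0.001,"wz":0.001}
```

Call:
{"method": "send_rows", "body": {"series": [{"tx": -0.15, "ty": -0.05, "tz": 0.2, "wx": 0, "wy": 0, "wz": 0, "jaw": 1}, {"tx": -0.1, "ty": 0, "tz": 0.15, "wx": 0, "wy": 0, "wz": 0, "jaw": 1}, {"tx": 0, "ty": 0, "tz": 0, "wx": 0, "wy": 0, "wz": 0, "jaw": 1}]}}

```text
t: 15.48
tool_pos: [0.4669, -0.0285, 0.0521]
tool_rot: [1.933, -1.78, 0.64]
contact_force: [0.4, 0.5, -1.0]
opening: 0.0128
```

```bash
python3 -c "
from h import *
st()
crop(ctrl.get_image('scene'),250,150,370,240,6.5,'pics/s12.png')
crop(ctrl.get_image('top'),270,180,400,270,5.5,'pics/t12.png')
"
```

```text
t 15.47 p [ 0.4669 -0.0285  0.0521] q [ 0.1259 -0.0097  2.1247 -0.7082  1.1737 -2.7651] F [ 0.3834  0.464  -1.0241] op 0.0128
x [ 0.0677 -0.7966  0.6007] y [-0.9967 -0.0805  0.0057] z [ 0.0438 -0.5991 -0.7995]
```

View pics/s12.png

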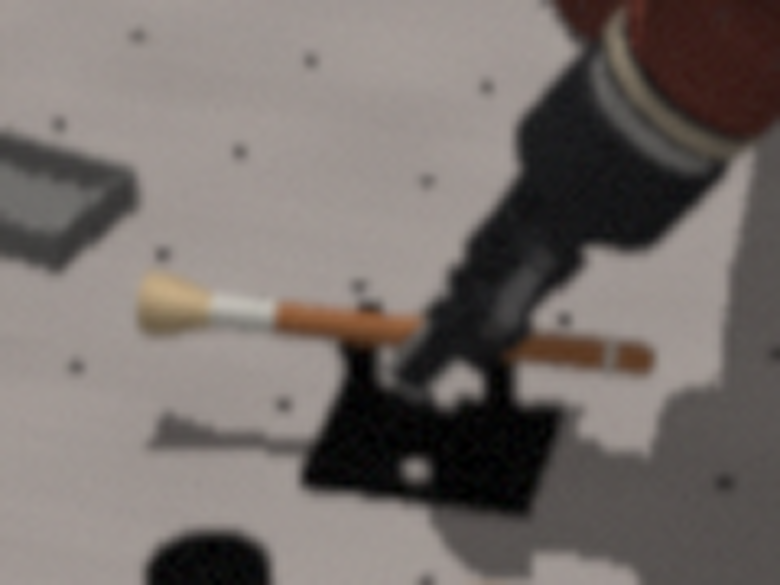

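View pics/t12.png

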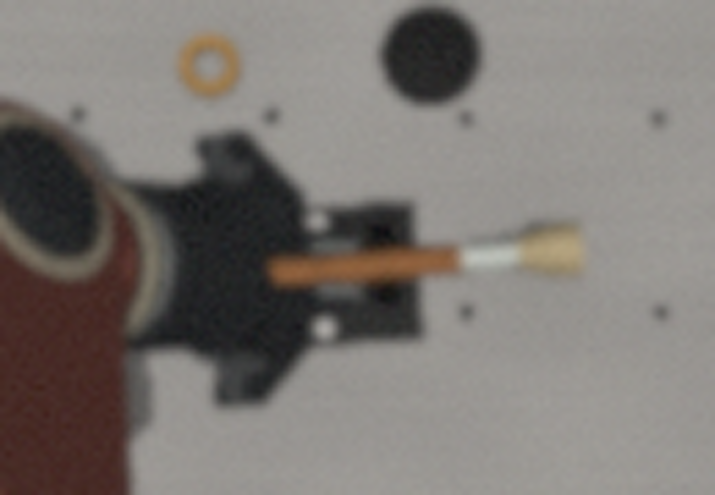

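Call:
{"method": "send_rows", "body": {"series": [{"tx": -0.12, "ty": 0, "tz": 0.16, "wx": 0, "wy": 0, "wz": 0, "jaw": 1}, {"tx": 0, "ty": 0, "tz": 0, "wx": 0, "wy": 0, "wz": 0, "jaw": 1}]}}

```text
t: 15.82
tool_pos: [0.4671, -0.0284, 0.0504]
tool_rot: [1.933, -1.781, 0.641]
contact_force: [0.8, -0.0, -0.9]
opening: 0.0128
```

Call:
{"method": "send_rows", "body": {"series": [{"tx": -0.12, "ty": 0, "tz": 0.16, "wx": 0, "wy": 0, "wz": 0, "jaw": 1}, {"tx": 0, "ty": 0, "tz": 0, "wx": 0, "wy": 0, "wz": 0, "jaw": 1}]}}

```text
t: 16.08
tool_pos: [0.4676, -0.0285, 0.0495]
tool_rot: [1.932, -1.781, 0.642]
contact_force: [-1.7, 0.7, 0.7]
opening: 0.0123
```

Call:
{"method": "send_rows", "body": {"series": [{"tx": -0.12, "ty": 0, "tz": 0.16, "wx": 0, "wy": 0, "wz": 0, "jaw": 1}, {"tx": 0, "ty": 0, "tz": 0, "wx": 0, "wy": 0, "wz": 0, "jaw": 1}]}}

```text
t: 16.32
tool_pos: [0.4676, -0.0286, 0.0495]
tool_rot: [1.928, -1.782, 0.643]
contact_force: [-0.9, -0.5, -0.7]
opening: 0.0128
```

Call:
{"method": "send_rows", "body": {"series": [{"tx": 0, "ty": 0, "tz": 0, "wx": 0, "wy": 0, "wz": 0, "jaw": 0.75}, {"tx": 0, "ty": 0, "tz": 0, "wx": 0, "wy": 0, "wz": 0, "jaw": 0.6}, {"tx": 0, "ty": 0, "tz": 0, "wx": 0, "wy": 0, "wz": 0, "jaw": 0.5}, {"tx": 0, "ty": 0, "tz": 0, "wx": 0, "wy": 0, "wz": 0, "jaw": 0.5}]}}

```text
t: 16.82
tool_pos: [0.4678, -0.0286, 0.0489]
tool_rot: [1.929, -1.781, 0.643]
contact_force: [-0.8, -1.1, -0.3]
opening: 0.0424
```

```bash
python3 -c "
from h import *
st()
crop(ctrl.get_image('scene'),250,150,370,240,6.5,'pics/s13.png')
crop(ctrl.get_image('wrist'),0,0,640,400,1.2,'pics/w13.png')
"
```

```text
t 16.82 p [ 0.4678 -0.0286  0.0489] q [ 0.1268  0.0002  2.1227 -0.7134  1.1696 -2.755 ] F [-0.8168 -1.097  -0.3369] op 0.0424
x [ 0.065  -0.7948  0.6033] y [-0.9969 -0.0783  0.0043] z [ 0.0438 -0.6017 -0.7975]
```

View pics/s13.png

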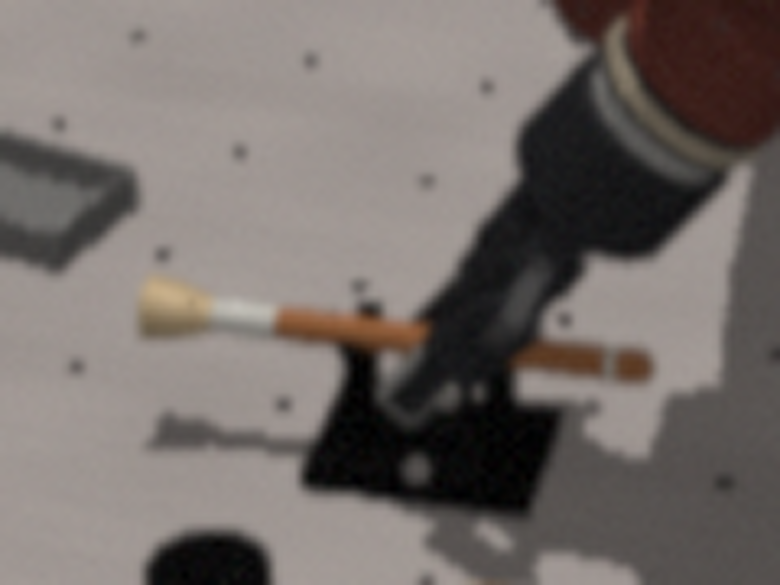

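View pics/w13.png

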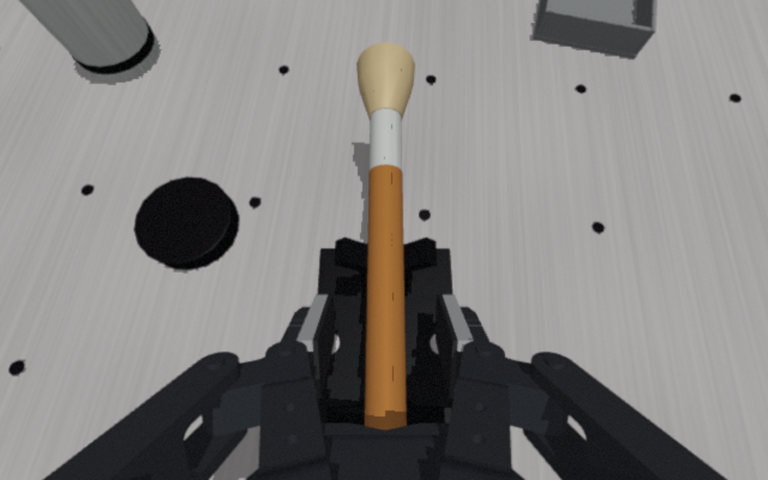

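Call:
{"method": "send_rows", "body": {"series": [{"tx": 0, "ty": 0, "tz": -2.5, "wx": 0, "wy": 0, "wz": 0, "jaw": 0.35}, {"tx": 0, "ty": 0, "tz": -4, "wx": 0, "wy": 0, "wz": 0, "jaw": 0.35}, {"tx": 0, "ty": 0, "tz": -5, "wx": 0, "wy": 0, "wz": 0, "jaw": 0.35}, {"tx": 0.5, "ty": 0, "tz": -4, "wx": 0, "wy": -0.16, "wz": 0, "jaw": 0.3}, {"tx": 0.5, "ty": 0, "tz": -3, "wx": 0, "wy": -0.16, "wz": 0, "jaw": 0.3}]}}

```text
t: 17.55
tool_pos: [0.4576, 0.074, 0.2039]
tool_rot: [2.133, -1.959, 0.328]
contact_force: [-0.5, -0.6, -0.4]
opening: 0.0597
```

```bash
python3 -c "
from h import *
st()
crop(ctrl.get_image('scene'),250,150,370,240,6.5,'pics/s14.png')
crop(ctrl.get_image('top'),270,180,400,270,5.5,'pics/t14.png')
"
```

```text
t 17.55 p [0.4576 0.074  0.2039] q [ 0.1803 -0.265   1.9942 -0.3179  1.4653 -3.0038] F [-0.502  -0.6078 -0.3872] op 0.0597
x [ 0.0828 -0.9459  0.3137] y [-0.9965 -0.0822  0.0151] z [ 0.0115 -0.3138 -0.9494]
```

View pics/s14.png

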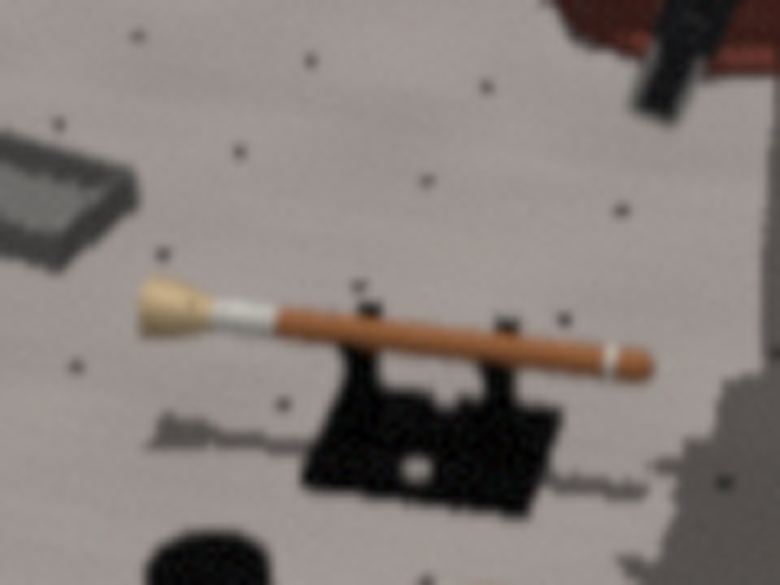

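View pics/t14.png

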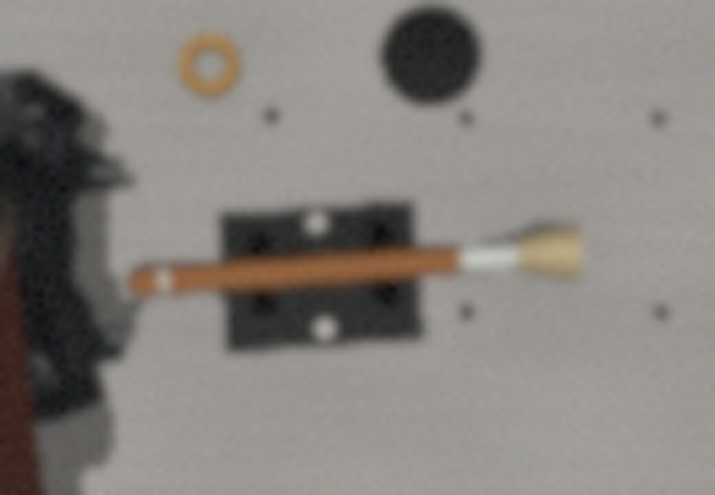

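```bash
python3 - <<'E'
from h import *
S=ctrl.camera_info("scene");T=ctrl.camera_info("top")
s=lambda x,y:(S,(x/6.5+250,y/6.5+150)); t=lambda x,y:(T,(x/5.5+270,y/5.5+180))
for n,a,b in(("bristle",(145,307),(581,250)),("butt",(650,363),(132,282)),("f/h",(276,320),(459,259))):
    print(n,tri([s(*a),t(*b)]),onz(*s(*a),.06),onz(*t(*b),.06))
# target grasp pose
u=np.array([-.082,.9966,0]);u/=np.linalg.norm(u);k=np.array([0,0,1.])
e=np.radians(37)
plan([.46,-.02,.25],mat([0,0,-1],-u))
E
```

```text
bristle (array([ 0.4747, -0.1511,  0.0589]), [np.float64(0.0024712459345109174), np.float64(0.0024712459345109855)]) [ 0.4759 -0.1478  0.06  ] [ 0.4755 -0.1533  0.06  ]
butt (array([0.4577, 0.0677, 0.0614]), [np.float64(0.0028137339746771186), np.float64(0.002813733974677143)]) [0.4549 0.0699 0.06  ] [0.4585 0.065  0.06  ]
f/h (array([ 0.4702, -0.0919,  0.0605]), [np.float64(0.001780343987116076), np.float64(0.0017803439871160423)]) [ 0.4692 -0.0904  0.06  ] [ 0.4708 -0.0936  0.06  ]
dist cm 10.1 rot 0.323 rows 2
{"tx":5.01,"ty":0.39,"tz":-0.52,"wx":0.003,"wy":-0.161,"wz":-0.002}
{"tx":4.86,"ty":0.40,"tz":-1.32,"wx":0.003,"wy":-0.161,"wz":-0.002}
```

Call:
{"method": "send_rows", "body": {"series": [{"tx": 4.0, "ty": 0.4, "tz": -1.5, "wx": 0, "wy": -0.16, "wz": 0.05, "jaw": 0.3}, {"tx": 4.0, "ty": 0.4, "tz": -2.0, "wx": 0, "wy": -0.16, "wz": 0.1, "jaw": 0.3}, {"tx": 1, "ty": 0, "tz": -1, "wx": 0, "wy": 0, "wz": 0.186, "jaw": 0.3}, {"tx": 0, "ty": 0, "tz": -0.2, "wx": 0, "wy": 0, "wz": 0.186, "jaw": 0.3}, {"tx": 0, "ty": 0, "tz": -0.2, "wx": 0, "wy": 0, "wz": 0.186, "jaw": 0.3}]}}

```text
t: 18.27
tool_pos: [0.4549, 0.015, 0.2717]
tool_rot: [1.373, -2.822, 0.032]
contact_force: [-0.6, -0.0, -0.0]
opening: 0.0596
```

Call:
{"method": "send_rows", "body": {"series": [{"tx": 0, "ty": 0, "tz": -0.1, "wx": 0, "wy": 0, "wz": 0.186, "jaw": 0.3}, {"tx": 0, "ty": 0, "tz": -0.1, "wx": 0, "wy": 0, "wz": 0.186, "jaw": 0.3}, {"tx": 0, "ty": 0, "tz": -0.1, "wx": 0, "wy": 0, "wz": 0.186, "jaw": 0.3}, {"tx": 0, "ty": 0, "tz": -0.1, "wx": 0, "wy": 0, "wz": 0.186, "jaw": 0.3}, {"tx": 0, "ty": 0, "tz": -0.1, "wx": 0, "wy": 0, "wz": 0.186, "jaw": 0.3}]}}

```text
t: 18.9
tool_pos: [0.4521, 0.0139, 0.2688]
tool_rot: [-0.049, -3.134, 0.041]
contact_force: [0.1, -0.3, -0.2]
opening: 0.0602
```

Call:
{"method": "send_rows", "body": {"series": [{"tx": 0, "ty": 0, "tz": -0.1, "wx": 0, "wy": 0, "wz": 0.186, "jaw": 0.3}, {"tx": 0, "ty": 0, "tz": -0.1, "wx": 0, "wy": 0, "wz": 0.186, "jaw": 0.3}, {"tx": 0, "ty": 0, "tz": -0.1, "wx": 0, "wy": 0, "wz": 0.186, "jaw": 0.3}, {"tx": 0, "ty": 0, "tz": -0.1, "wx": 0, "wy": 0, "wz": 0.186, "jaw": 0.3}, {"tx": 0, "ty": 0, "tz": -0.1, "wx": 0, "wy": 0, "wz": 0.186, "jaw": 0.3}]}}

```text
t: 19.52
tool_pos: [0.4492, 0.0133, 0.2654]
tool_rot: [-1.46, -2.775, 0.061]
contact_force: [-0.6, -0.6, 0.8]
opening: 0.0599
```

```bash
cat >>h.py <<'E'
def grasp2(u,el=37):  # tool points along +u and down; x = u-ish, up
    e=np.radians(el);k=np.array([0,0,1.]);u=np.array(u,float);u/=np.linalg.norm(u)
    z=np.sin(e)*u-np.cos(e)*k;x=np.cos(e)*u+np.sin(e)*k;return np.stack([x,np.cross(z,x),z],1)
E
python3 - <<'E'
from h import *
st()
R=grasp2([-.0775,.997,0]);g=np.array([.4658,-.030,.060])+.008*R[:,2]
plan(g-.12*R[:,2],R)
E
```

```text
t 19.52 p [0.4492 0.0133 0.2654] q [-0.1153 -0.3833  1.9607 -0.0347  1.5831 -0.7176] F [-0.6146 -0.6303  0.8183] op 0.0599
x [-0.5666  0.8239 -0.0137] y [ 0.8237  0.5658 -0.0371] z [-0.0228 -0.0323 -0.9992]
dist cm 16.2 rot 0.845 rows 5
{"tx":-2.04,"ty":-0.81,"tz":2.38,"wx":-0.040,"wy":0.131,"wz":0.099}
{"tx":-2.40,"ty":-0.67,"tz":2.06,"wx":-0.040,"wy":0.131,"wz":0.099}
{"tx":-2.71,"ty":-0.50,"tz":1.70,"wx":-0.040,"wy":0.131,"wz":0.099}
{"tx":-2.94,"ty":-0.28,"tz":1.31,"wx":-0.040,"wy":0.131,"wz":0.099}
{"tx":-3.10,"ty":-0.02,"tz":0.91,"wx":-0.040,"wy":0.131,"wz":0.099}
```

Call:
{"method": "send_rows", "body": {"series": [{"tx": -2.0, "ty": -0.8, "tz": 2.2, "wx": -0.04, "wy": 0.13, "wz": 0.1, "jaw": 0.3}, {"tx": -2.4, "ty": -0.7, "tz": 1.9, "wx": -0.04, "wy": 0.13, "wz": 0.1, "jaw": 0.3}, {"tx": -2.7, "ty": -0.5, "tz": 1.5, "wx": -0.04, "wy": 0.13, "wz": 0.1, "jaw": 0.3}, {"tx": -2.9, "ty": -0.3, "tz": 1.2, "wx": -0.04, "wy": 0.13, "wz": 0.1, "jaw": 0.3}, {"tx": -3.1, "ty": 0, "tz": 0.8, "wx": -0.04, "wy": 0.13, "wz": 0.1, "jaw": 0.3}]}}

```text
t: 20.15
tool_pos: [0.4697, -0.0979, 0.1515]
tool_rot: [-1.779, -1.887, -0.596]
contact_force: [-0.1, -0.4, 0.4]
opening: 0.0595
```

```bash
python3 - <<'E'
from h import *
st()
R=grasp2([-.0775,.997,0]);g=np.array([.4658,-.030,.060])+.008*R[:,2]
plan(g-.06*R[:,2],R)
crop(ctrl.get_image('wrist'),0,0,640,400,1.2,'pics/w15.png')
E
```

```text
t 20.15 p [ 0.4697 -0.0979  0.1515] q [-0.6327  0.0085  1.9145  0.4851  1.6697 -0.7558] F [-0.1052 -0.4433  0.4346] op 0.0595
x [-0.0436  0.7911  0.6102] y [ 0.998   0.0621 -0.0092] z [-0.0452  0.6086 -0.7922]
dist cm 6.2 rot 0.021 rows 2
{"tx":-0.07,"ty":0.06,"tz":3.10,"wx":0.001,"wy":-0.005,"wz":-0.009}
{"tx":-0.05,"ty":0.07,"tz":3.10,"wx":0.001,"wy":-0.005,"wz":-0.009}
```

View pics/w15.png

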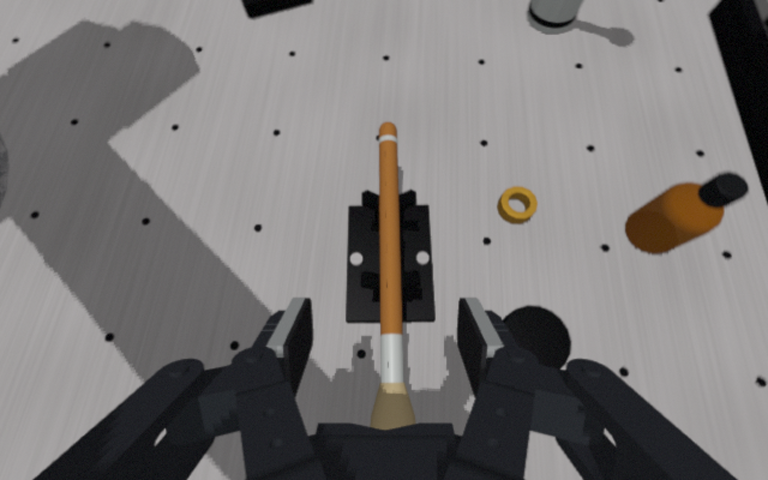

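Call:
{"method": "send_rows", "body": {"series": [{"tx": -0.1, "ty": 0.1, "tz": 2.0, "wx": 0, "wy": -0.005, "wz": -0.009, "jaw": 0.3}, {"tx": 0, "ty": 0.1, "tz": 2.0, "wx": 0, "wy": -0.005, "wz": -0.009, "jaw": 0.3}, {"tx": 0, "ty": 0, "tz": 2.0, "wx": 0, "wy": 0, "wz": 0, "jaw": 0.4}, {"tx": 0, "ty": 0, "tz": 0, "wx": 0, "wy": 0, "wz": 0, "jaw": 0.5}]}}

```text
t: 20.7
tool_pos: [0.4618, -0.0634, 0.0886]
tool_rot: [-1.776, -1.883, -0.578]
contact_force: [-0.3, 0.2, 0.3]
opening: 0.0429
```

```bash
python3 - <<'E'
from h import *
st()
R=grasp2([-.0775,.997,0]);g=np.array([.4658,-.030,.060])+.008*R[:,2]
plan(g,R)
E
```

```text
t 20.70 p [ 0.4618 -0.0634  0.0886] q [-0.5831  0.0548  1.9874  0.4936  1.5521 -0.7668] F [-0.2716  0.2471  0.3095] op 0.0429
x [-0.0383  0.7924  0.6088] y [ 0.9975  0.0663 -0.0235] z [-0.059   0.6064 -0.793 ]
dist cm 5.2 rot 0.028 rows 1
{"tx":0.88,"ty":0.69,"tz":5.07,"wx":-0.012,"wy":-0.009,"wz":-0.023}
```

Call:
{"method": "send_rows", "body": {"series": [{"tx": 0.9, "ty": 0.4, "tz": 1.0, "wx": -0.01, "wy": -0.009, "wz": -0.01, "jaw": 0.5}, {"tx": 0.2, "ty": 0.3, "tz": 1.5, "wx": 0, "wy": 0, "wz": -0.01, "jaw": 0.5}, {"tx": 0, "ty": 0, "tz": 0, "wx": 0, "wy": 0, "wz": 0, "jaw": 0.5}]}}

```text
t: 21.08
tool_pos: [0.4682, -0.0377, 0.0756]
tool_rot: [-1.771, -1.914, -0.59]
contact_force: [-0.4, -0.6, 0.1]
opening: 0.0427
```

```bash
python3 - <<'E'
from h import *
st()
R=grasp2([-.0775,.997,0]);g=np.array([.4658,-.030,.060])+.008*R[:,2]
plan(g,R)
crop(ctrl.get_image('wrist'),0,0,640,400,1.2,'pics/w16.png')
E
```

```text
t 21.07 p [ 0.4682 -0.0377  0.0756] q [-0.5342  0.0541  2.0105  0.5146  1.4952 -0.7627] F [-0.4028 -0.6222  0.08  ] op 0.0427
x [-0.0619  0.7977  0.5998] y [ 0.997   0.0777 -0.0004] z [-0.0469  0.598  -0.8001]
dist cm 2.5 rot 0.003 rows 1
{"tx":-0.31,"ty":-0.18,"tz":2.52,"wx":-0.000,"wy":0.002,"wz":-0.000}
```

View pics/w16.png

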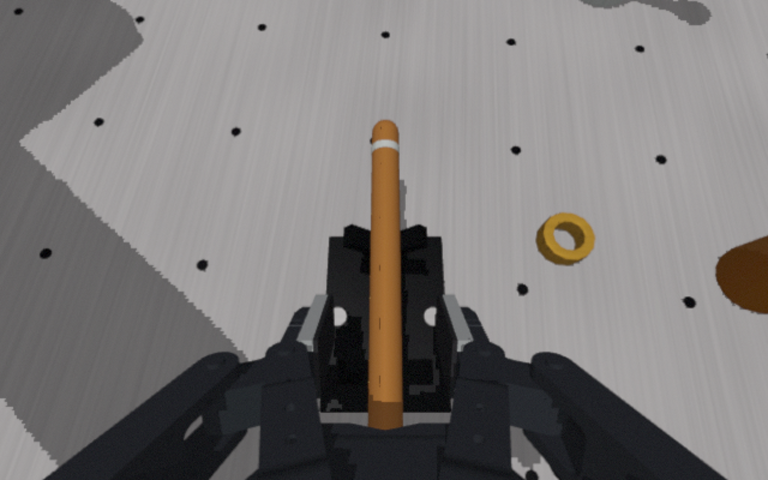

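Well centred and aligned; go down the last 2.5 cm in parts, then close.

Call:
{"method": "send_rows", "body": {"series": [{"tx": -0.1, "ty": -0.1, "tz": 1.2, "wx": 0, "wy": 0, "wz": 0, "jaw": 0.5}, {"tx": -0.1, "ty": 0, "tz": 1.0, "wx": 0, "wy": 0, "wz": 0, "jaw": 0.5}, {"tx": 0, "ty": 0, "tz": 0, "wx": 0, "wy": 0, "wz": 0, "jaw": 0.5}]}}

```text
t: 21.5
tool_pos: [0.467, -0.0265, 0.0565]
tool_rot: [-1.772, -1.915, -0.591]
contact_force: [-0.0, 0.2, -0.5]
opening: 0.0426
```

```bash
python3 - <<'E'
from h import *
st()
R=grasp2([-.0775,.997,0]);g=np.array([.4658,-.030,.060])+.008*R[:,2]
plan(g,R)
E
```

```text
t 21.50 p [ 0.467  -0.0265  0.0565] q [-0.5166  0.0743  2.0282  0.5242  1.4522 -0.7685] F [-0.0005  0.217  -0.5081] op 0.0426
x [-0.0622  0.7985  0.5987] y [0.9971 0.0767 0.0013] z [-0.0449  0.597  -0.801 ]
dist cm 0.4 rot 0.004 rows 1
{"tx":-0.06,"ty":-0.15,"tz":0.31,"wx":0.002,"wy":0.004,"wz":0.000}
```

Call:
{"method": "send_rows", "body": {"series": [{"tx": -0.1, "ty": -0.1, "tz": 0.3, "wx": 0, "wy": 0, "wz": 0, "jaw": 0.5}, {"tx": 0, "ty": 0, "tz": 0, "wx": 0, "wy": 0, "wz": 0, "jaw": 1}, {"tx": 0, "ty": 0, "tz": 0, "wx": 0, "wy": 0, "wz": 0, "jaw": 1}, {"tx": 0, "ty": 0, "tz": 0, "wx": 0, "wy": 0, "wz": 0, "jaw": 1}, {"tx": 0, "ty": 0, "tz": 0, "wx": 0, "wy": 0, "wz": 0, "jaw": 1}], "squeeze": 50}}

```text
t: 22.12
tool_pos: [0.4673, -0.0264, 0.0541]
tool_rot: [-1.775, -1.916, -0.593]
contact_force: [-0.6, 0.3, -0.4]
opening: 0.0129
```

```bash
python3 - <<'E'
from h import *
st()
o=ctrl.get_obs();R=Rot.from_rotvec(o['tool_rot']).as_matrix()
plan(o['tool_pos']+[0,0,.12],R,4)
E
```

```text
t 22.12 p [ 0.4673 -0.0264  0.0541] q [-0.5167  0.0767  2.0302  0.5256  1.4453 -0.7714] F [-0.6086  0.3    -0.3965] op 0.0129
x [-0.0628  0.7993  0.5977] y [0.9972 0.0753 0.0041] z [-0.0417  0.5962 -0.8017]
dist cm 12.0 rot 0.000 rows 4
{"tx":1.79,"ty":0.01,"tz":-2.41,"wx":0.000,"wy":-0.000,"wz":-0.000}
{"tx":1.79,"ty":0.01,"tz":-2.41,"wx":0.000,"wy":-0.000,"wz":-0.000}
{"tx":1.79,"ty":0.01,"tz":-2.41,"wx":0.000,"wy":-0.000,"wz":-0.000}
{"tx":1.79,"ty":0.01,"tz":-2.41,"wx":0.000,"wy":-0.000,"wz":-0.000}
```

Call:
{"method": "send_rows", "body": {"series": [{"tx": 1.2, "ty": 0, "tz": -1.6, "wx": 0, "wy": 0, "wz": 0, "jaw": 1}, {"tx": 1.8, "ty": 0, "tz": -2.4, "wx": 0, "wy": 0, "wz": 0, "jaw": 1}, {"tx": 2.5, "ty": 0, "tz": -3.4, "wx": 0, "wy": 0, "wz": 0, "jaw": 1}, {"tx": 2.5, "ty": 0, "tz": -3.4, "wx": 0, "wy": 0, "wz": 0, "jaw": 1}, {"tx": 2.5, "ty": 0, "tz": -3.4, "wx": 0, "wy": 0, "wz": 0, "jaw": 1}]}}

```text
t: 22.75
tool_pos: [0.4641, -0.026, 0.2371]
tool_rot: [-1.772, -1.911, -0.588]
contact_force: [1.4, -0.1, -0.2]
opening: 0.0125
```

```bash
python3 - <<'E'
from h import *
st()
crop(ctrl.get_image('scene'),200,80,400,230,3.8,'pics/s17.png')
R=side(-105,36.6)
plan([.58,-.11,.32],R)
E
```

```text
t 22.75 p [ 0.4641 -0.026   0.2371] q [-0.5186 -0.1777  1.9328  0.5292  1.7574 -0.5932] F [ 1.4382 -0.0567 -0.173 ] op 0.0125
x [-0.0593  0.7977  0.6002] y [ 0.9971  0.076  -0.0025] z [-0.0476  0.5983 -0.7999]
dist cm 16.0 rot 1.601 rows 10
{"tx":-0.28,"ty":1.07,"tz":-1.15,"wx":0.006,"wy":-0.156,"wz":0.037}
{"tx":-0.42,"ty":1.08,"tz":-1.10,"wx":0.006,"wy":-0.156,"wz":0.037}
{"tx":-0.55,"ty":1.09,"tz":-1.03,"wx":0.006,"wy":-0.156,"wz":0.037}
{"tx":-0.66,"ty":1.11,"tz":-0.95,"wx":0.006,"wy":-0.156,"wz":0.037}
{"tx":-0.76,"ty":1.13,"tz":-0.84,"wx":0.006,"wy":-0.156,"wz":0.037}
{"tx":-0.84,"ty":1.15,"tz":-0.73,"wx":0.006,"wy":-0.156,"wz":0.037}
{"tx":-0.90,"ty":1.18,"tz":-0.60,"wx":0.006,"wy":-0.156,"wz":0.037}
{"tx":-0.94,"ty":1.21,"tz":-0.46,"wx":0.006,"wy":-0.156,"wz":0.037}
{"tx":-0.95,"ty":1.24,"tz":-0.32,"wx":0.006,"wy":-0.156,"wz":0.037}
{"tx":-0.94,"ty":1.28,"tz":-0.18,"wx":0.006,"wy":-0.156,"wz":0.037}
```

View pics/s17.png

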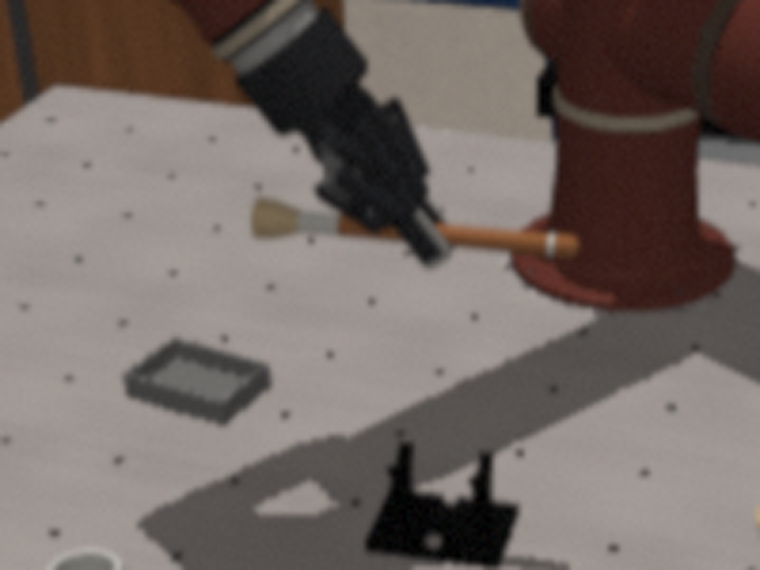

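Brush is held level, clear of the rest. Tip it up.

Call:
{"method": "send_rows", "body": {"series": [{"tx": -0.3, "ty": 1.1, "tz": -1.3, "wx": 0.006, "wy": -0.16, "wz": 0.037, "jaw": 1}, {"tx": -0.4, "ty": 1.1, "tz": -1.3, "wx": 0.006, "wy": -0.16, "wz": 0.037, "jaw": 1}, {"tx": -0.5, "ty": 1.1, "tz": -1.3, "wx": 0.006, "wy": -0.16, "wz": 0.037, "jaw": 1}, {"tx": -0.6, "ty": 1.1, "tz": -1.2, "wx": 0.006, "wy": -0.16, "wz": 0.037, "jaw": 1}, {"tx": -0.7, "ty": 1.1, "tz": -1.0, "wx": 0.006, "wy": -0.16, "wz": 0.037, "jaw": 1}]}}

```text
t: 23.42
tool_pos: [0.5243, -0.0724, 0.3034]
tool_rot: [2.253, 2.038, -0.273]
contact_force: [-0.1, 0.5, -1.4]
opening: 0.0124
```

Call:
{"method": "send_rows", "body": {"series": [{"tx": -0.8, "ty": 1.2, "tz": -0.8, "wx": 0.006, "wy": -0.16, "wz": 0.037, "jaw": 1}, {"tx": -0.9, "ty": 1.2, "tz": -0.6, "wx": 0.006, "wy": -0.16, "wz": 0.037, "jaw": 1}, {"tx": -0.9, "ty": 1.2, "tz": -0.5, "wx": 0.006, "wy": -0.16, "wz": 0.037, "jaw": 1}, {"tx": -0.9, "ty": 1.2, "tz": -0.3, "wx": 0.006, "wy": -0.16, "wz": 0.037, "jaw": 1}]}}

```text
t: 23.92
tool_pos: [0.5701, -0.1019, 0.3468]
tool_rot: [1.951, 1.505, -0.875]
contact_force: [0.4, -0.8, 0.4]
opening: 0.0122
```

```bash
python3 - <<'E'
from h import *
st()
R=side(-105,36.6)
P=np.array([.662,-.2025])
plan(np.r_[P,.26]+.008*R[:,2],R)
E
```

```text
t 23.93 p [ 0.5701 -0.1019  0.3468] q [ 0.0342  0.0453  1.6006 -0.828   1.7229  0.257 ] F [ 0.3578 -0.7944  0.3606] op 0.0122
x [ 0.1736  0.632  -0.7552] y [ 0.9689 -0.2469  0.0161] z [-0.1762 -0.7346 -0.6553]
dist cm 16.7 rot 0.079 rows 3
{"tx":0.58,"ty":3.75,"tz":4.09,"wx":0.007,"wy":-0.025,"wz":-0.002}
{"tx":0.67,"ty":3.77,"tz":4.05,"wx":0.007,"wy":-0.025,"wz":-0.002}
{"tx":0.77,"ty":3.80,"tz":4.00,"wx":0.007,"wy":-0.025,"wz":-0.002}
```

Call:
{"method": "send_rows", "body": {"series": [{"tx": 0, "ty": 3.0, "tz": 2.8, "wx": 0.005, "wy": -0.025, "wz": 0, "jaw": 1}, {"tx": 0.2, "ty": 3.0, "tz": 3.0, "wx": 0.005, "wy": -0.025, "wz": 0, "jaw": 1}, {"tx": 0.5, "ty": 3.0, "tz": 3.0, "wx": 0.005, "wy": -0.025, "wz": 0, "jaw": 1}, {"tx": 0.5, "ty": 2.0, "tz": 2.5, "wx": 0, "wy": 0, "wz": 0, "jaw": 1}, {"tx": 0, "ty": 0, "tz": 0, "wx": 0, "wy": 0, "wz": 0, "jaw": 1}]}}

```text
t: 24.55
tool_pos: [0.6595, -0.2074, 0.269]
tool_rot: [1.91, 1.455, -0.948]
contact_force: [-0.4, 0.5, -1.4]
opening: 0.0129
```

```bash
python3 - <<'E'
from h import *
st()
R=side(-105,36.6)
P=np.array([.662,-.2025])
plan(np.r_[P,.23]+.008*R[:,2],R)
crop(ctrl.get_image('scene'),150,80,350,280,3,'pics/s18.png')
crop(ctrl.get_image('top'),300,90,500,230,3.9,'pics/t18.png')
crop(ctrl.get_image('wrist'),0,0,640,400,1.2,'pics/w18.png')
E
```

```text
t 24.55 p [ 0.6595 -0.2074  0.269 ] q [-0.103   0.3124  1.4571 -0.9143  1.5724  0.2634] F [-0.4374  0.5488 -1.3578] op 0.0129
x [ 0.1642  0.5751 -0.8014] y [ 0.9653 -0.2608  0.0106] z [-0.2029 -0.7754 -0.598 ]
dist cm 4.4 rot 0.011 rows 1
{"tx":3.44,"ty":0.07,"tz":2.70,"wx":0.005,"wy":-0.002,"wz":-0.010}
```

View pics/s18.png

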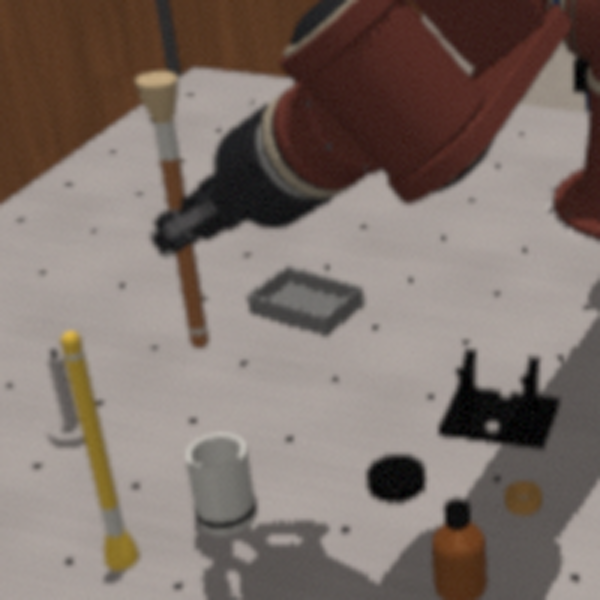

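View pics/t18.png

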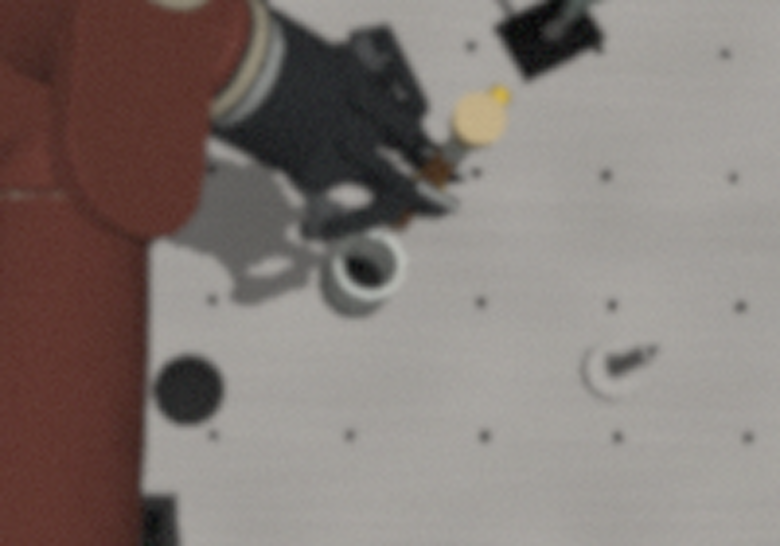

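View pics/w18.png

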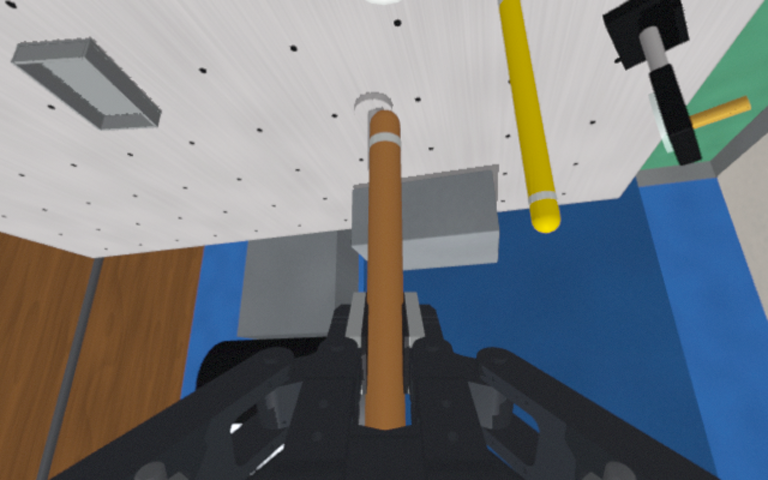

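```bash
python3 - <<'E'
from h import *
S=ctrl.camera_info("scene");T=ctrl.camera_info("top")
s=lambda x,y:(S,(x/3+150,y/3+80)); t=lambda x,y:(T,(x/3.9+300,y/3.9+90))
print("rim",tri([s(217,452),t(369,264)]),onz(*s(217,452),.07),onz(*t(369,264),.07))
print("bristle face",tri([s(157,78),t(479,118)]))
print("butt",tri([s(200,345),t(403,222)]))
print(onz(*s(200,345),.17))
o=ctrl.get_obs();R=Rot.from_rotvec(o['tool_rot']).as_matrix();h=R@np.array([.802,-.002,.597]);g=o['tool_pos']-.008*R[:,2]
print("pred dir",h,"butt",g+h*.099,"br",g-h*.121)
W=ctrl.camera_info('wrist');print(proj(W,[g+h*.099])*1.2)
E
```

```text
rim (array([ 0.6594, -0.2047,  0.0672]), [np.float64(0.002228081570123134), np.float64(0.002228081570123071)]) [ 0.6624 -0.2002  0.07  ] [ 0.6597 -0.2063  0.07  ]
bristle face (array([ 0.6579, -0.2009,  0.3928]), [np.float64(0.0013737581604731444), np.float64(0.0013737581604732387)])
butt (array([ 0.6605, -0.2049,  0.1738]), [np.float64(0.0041198984646679425), np.float64(0.004119898464667918)])
[ 0.6555 -0.2036  0.17  ]
pred dir [ 0.013  -0.0022 -0.9997] butt [ 0.663  -0.1999  0.178 ] br [ 0.6601 -0.1994  0.3979]
[[384.2778 119.2269]]
```

Call:
{"method": "send_rows", "body": {"series": [{"tx": 1.6, "ty": 0, "tz": 1.2, "wx": 0, "wy": 0, "wz": 0, "jaw": 1}, {"tx": 1.6, "ty": 0, "tz": 1.2, "wx": 0, "wy": 0, "wz": 0, "jaw": 1}, {"tx": 1.6, "ty": 0, "tz": 1.2, "wx": 0, "wy": 0, "wz": 0, "jaw": 1}, {"tx": 1.6, "ty": 0, "tz": 1.2, "wx": 0, "wy": 0, "wz": 0, "jaw": 1}, {"tx": 0, "ty": 0, "tz": 0, "wx": 0, "wy": 0, "wz": 0, "jaw": 1}]}}

```text
t: 25.32
tool_pos: [0.6605, -0.204, 0.187]
tool_rot: [1.907, 1.456, -0.941]
contact_force: [-0.1, -0.3, 0.0]
opening: 0.0126
```

```bash
python3 - <<'E'
from h import *
st()
crop(ctrl.get_image('scene'),170,150,290,270,5,'pics/s19.png')
crop(ctrl.get_image('wrist'),0,0,640,400,1.2,'pics/w19.png')
o=ctrl.get_obs()
plan([.660,-.2085,o['tool_pos'][2]-.04],side(-105,36.6),2)
E
```

```text
t 25.32 p [ 0.6605 -0.204   0.187 ] q [-0.098   0.3887  1.5058 -0.9177  1.4936  0.3663] F [-0.0919 -0.3293  0.0167] op 0.0126
x [ 0.1651  0.5759 -0.8007] y [ 0.9665 -0.2562  0.0151] z [-0.1964 -0.7763 -0.5989]
dist cm 4.0 rot 0.020 rows 2
{"tx":1.47,"ty":-0.07,"tz":1.38,"wx":0.007,"wy":-0.002,"wz":-0.007}
{"tx":1.47,"ty":-0.05,"tz":1.38,"wx":0.007,"wy":-0.002,"wz":-0.007}
```

View pics/s19.png

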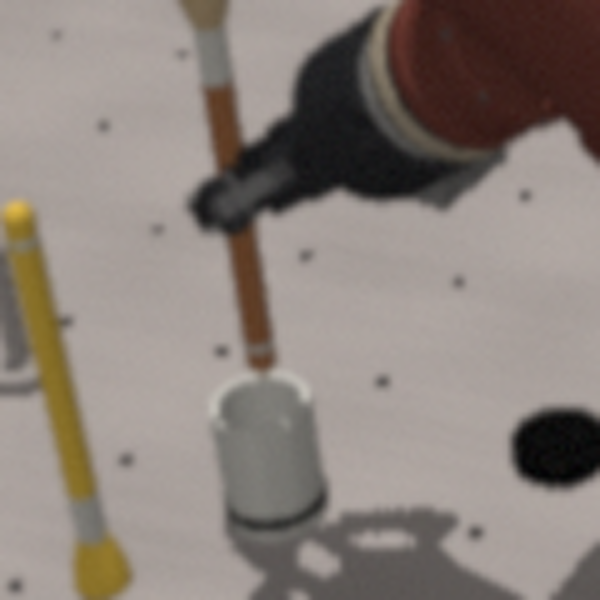

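View pics/w19.png

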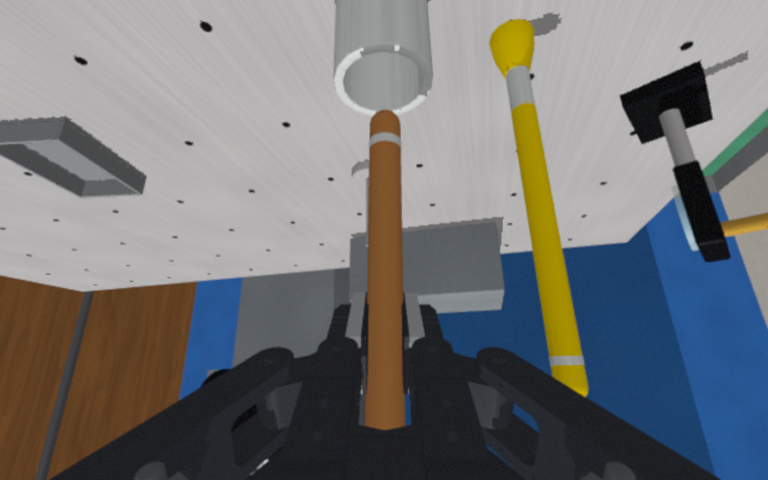

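Call:
{"method": "send_rows", "body": {"series": [{"tx": 1.0, "ty": 0, "tz": 1.3, "wx": 0.005, "wy": 0, "wz": 0, "jaw": 1}, {"tx": 1.5, "ty": 0, "tz": 1.3, "wx": 0.005, "wy": 0, "wz": 0, "jaw": 1}, {"tx": 0, "ty": 0, "tz": 0, "wx": 0, "wy": 0, "wz": 0, "jaw": 1}]}}

```text
t: 25.8
tool_pos: [0.6616, -0.2108, 0.1537]
tool_rot: [1.915, 1.448, -0.944]
contact_force: [0.0, -0.3, -0.4]
opening: 0.0123
```

```bash
python3 - <<'E'
from h import *
st()
crop(ctrl.get_image('scene'),170,150,290,270,5,'pics/s20.png')
crop(ctrl.get_image('wrist'),0,0,640,400,1.2,'pics/w20.png')
o=ctrl.get_obs()
plan([.660,-.2075,o['tool_pos'][2]-.03],side(-105,36.6),2)
E
```

```text
t 25.80 p [ 0.6616 -0.2108  0.1537] q [-0.1079  0.4321  1.5101 -0.9211  1.463   0.4045] F [ 0.0431 -0.3113 -0.3509] op 0.0123
x [ 0.1711  0.5748 -0.8002] y [ 0.9642 -0.2647  0.016 ] z [-0.2026 -0.7743 -0.5995]
dist cm 3.0 rot 0.021 rows 2
{"tx":1.27,"ty":-0.20,"tz":0.79,"wx":0.004,"wy":-0.002,"wz":-0.010}
{"tx":1.28,"ty":-0.19,"tz":0.79,"wx":0.004,"wy":-0.002,"wz":-0.010}
```

View pics/s20.png

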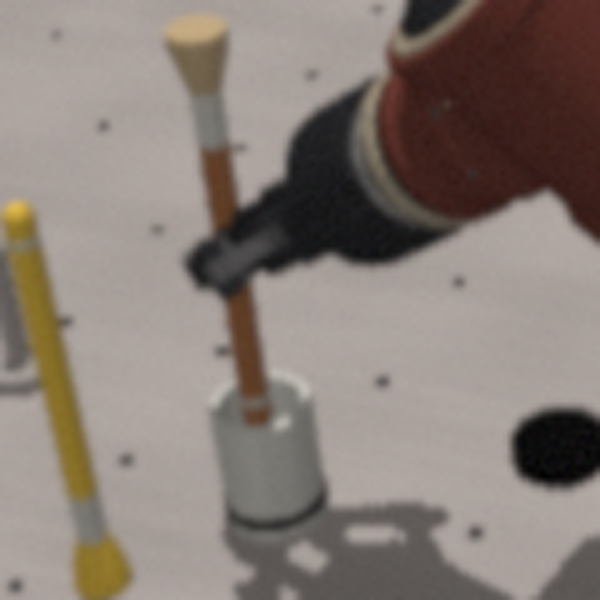

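View pics/w20.png

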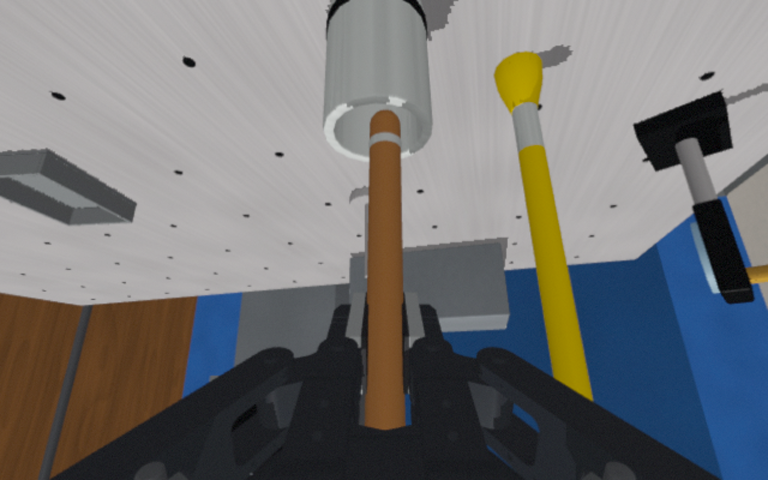

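Call:
{"method": "send_rows", "body": {"series": [{"tx": 1.2, "ty": -0.2, "tz": 0.8, "wx": 0, "wy": 0, "wz": -0.01, "jaw": 1}, {"tx": 1.2, "ty": -0.1, "tz": 0.8, "wx": 0, "wy": 0, "wz": -0.01, "jaw": 1}, {"tx": 0, "ty": 0, "tz": 0, "wx": 0, "wy": 0, "wz": 0, "jaw": 1}]}}

```text
t: 26.28
tool_pos: [0.6608, -0.2084, 0.1261]
tool_rot: [1.903, 1.469, -0.949]
contact_force: [-0.3, 1.3, -0.5]
opening: 0.0124
```

```bash
python3 - <<'E'
from h import *
st()
crop(ctrl.get_image('scene'),170,150,290,270,5,'pics/s21.png')
crop(ctrl.get_image('wrist'),0,0,640,400,1.2,'pics/w21.png')
o=ctrl.get_obs()
plan([.660,-.2085,.105],side(-105,36.6),2)
E
```

```text
t 26.27 p [ 0.6608 -0.2084  0.1261] q [-0.1044  0.4626  1.5213 -0.9253  1.4372  0.4221] F [-0.2778  1.3099 -0.541 ] op 0.0124
x [ 0.1537  0.5795 -0.8004] y [ 0.9678 -0.2517  0.0037] z [-0.1993 -0.7752 -0.5995]
dist cm 2.3 rot 0.011 rows 2
{"tx":0.90,"ty":-0.09,"tz":0.70,"wx":0.005,"wy":-0.002,"wz":-0.000}
{"tx":0.91,"ty":-0.08,"tz":0.70,"wx":0.005,"wy":-0.002,"wz":-0.000}
```

View pics/w21.png

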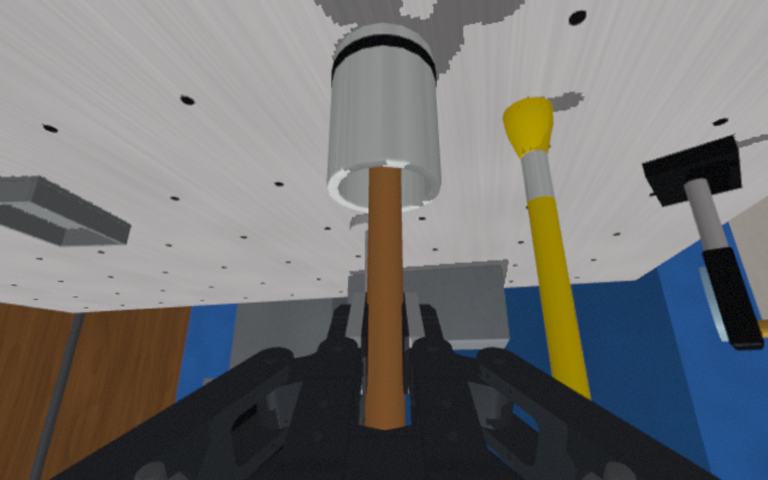

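View pics/s21.png

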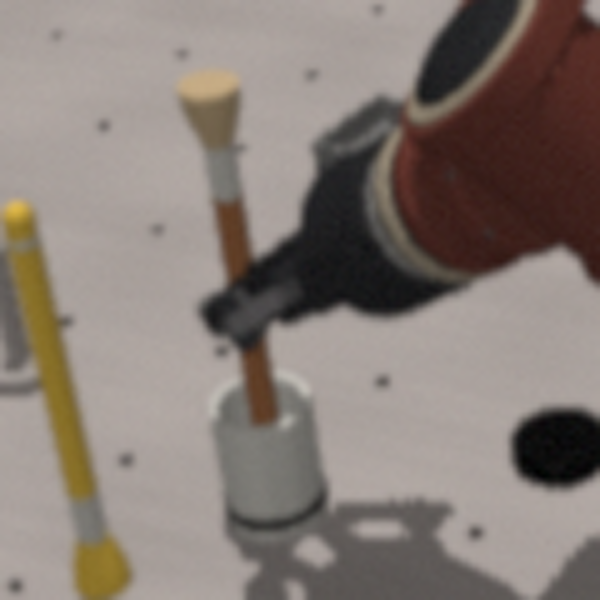

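Call:
{"method": "send_rows", "body": {"series": [{"tx": 0.9, "ty": 0, "tz": 0.7, "wx": 0, "wy": 0, "wz": 0, "jaw": 1}, {"tx": 0.6, "ty": 0, "tz": 0.5, "wx": 0, "wy": 0, "wz": 0, "jaw": 1}, {"tx": 0, "ty": 0, "tz": 0, "wx": 0, "wy": 0, "wz": 0, "jaw": 1}]}}

```text
t: 26.75
tool_pos: [0.6621, -0.2093, 0.1081]
tool_rot: [1.903, 1.466, -0.945]
contact_force: [-0.1, 0.6, -1.1]
opening: 0.0123
```

Call:
{"method": "send_rows", "body": {"series": [{"tx": 0.2, "ty": 0, "tz": 0.15, "wx": 0, "wy": 0, "wz": 0, "jaw": 1}, {"tx": 0, "ty": 0, "tz": 0, "wx": 0, "wy": 0, "wz": 0, "jaw": 1}]}}

```text
t: 27.0
tool_pos: [0.6622, -0.2094, 0.1056]
tool_rot: [1.903, 1.466, -0.945]
contact_force: [0.6, 0.1, -0.9]
opening: 0.0125
```

```bash
python3 - <<'E'
from h import *
st()
crop(ctrl.get_image('scene'),170,150,290,270,5,'pics/s22.png')
crop(ctrl.get_image('top'),300,90,500,230,3.9,'pics/t22.png')
E
```

```text
t 27.00 p [ 0.6622 -0.2094  0.1056] q [-0.1055  0.4907  1.5223 -0.9302  1.4166  0.4486] F [ 0.6375  0.1414 -0.874 ] op 0.0125
x [ 0.157   0.5786 -0.8003] y [ 0.9678 -0.2516  0.008 ] z [-0.1968 -0.7758 -0.5995]
```

View pics/s22.png

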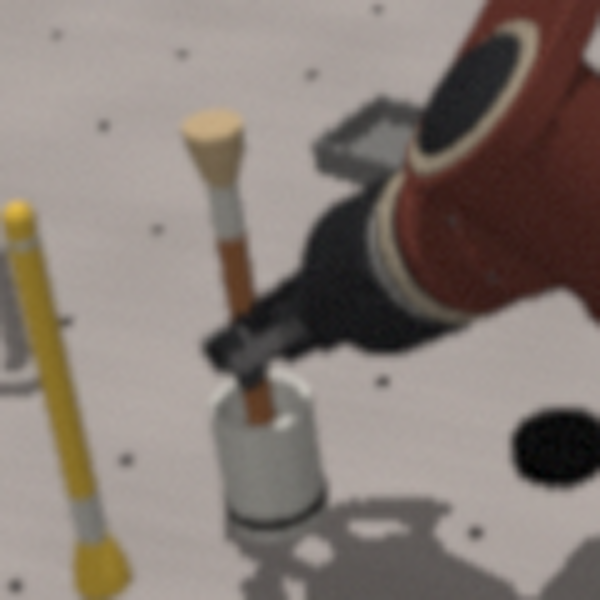

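View pics/t22.png

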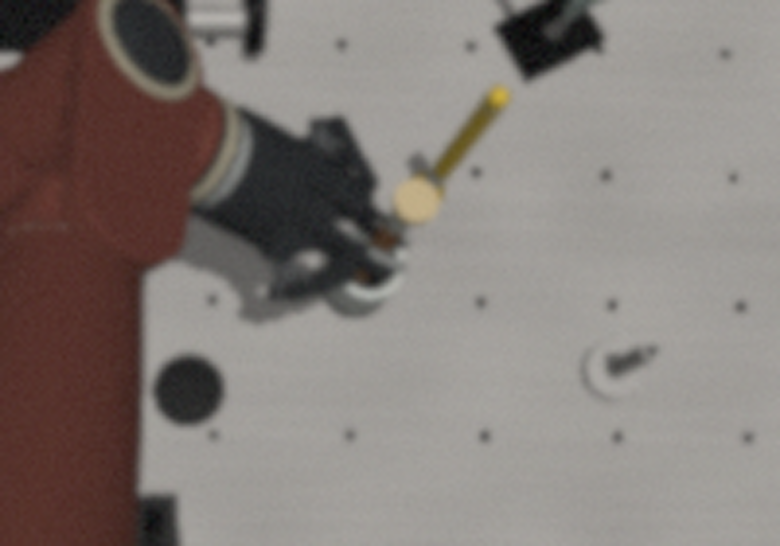

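```bash
python3 - <<'E'
from h import *
S=ctrl.camera_info("scene");T=ctrl.camera_info("top")
s=lambda x,y:(S,(x/5+170,y/5+150)); t=lambda x,y:(T,(x/3.9+300,y/3.9+90))
print(tri([s(214,121),t(417,200)]))
E
```

```text
(array([ 0.6601, -0.2036,  0.2299]), [np.float64(0.0021245801916805977), np.float64(0.002124580191680554)])
```

Call:
{"method": "send_rows", "body": {"series": [{"tx": 0.2, "ty": 0, "tz": 0.15, "wx": 0, "wy": 0, "wz": 0, "jaw": 1}, {"tx": 0, "ty": 0, "tz": 0, "wx": 0, "wy": 0, "wz": 0, "jaw": 1}]}}

```text
t: 27.35
tool_pos: [0.6627, -0.2095, 0.1039]
tool_rot: [1.903, 1.465, -0.943]
contact_force: [-0.3, -0.5, 0.2]
opening: 0.0124
```

Call:
{"method": "send_rows", "body": {"series": [{"tx": 0.2, "ty": 0, "tz": 0.15, "wx": 0, "wy": 0, "wz": 0, "jaw": 1}, {"tx": 0, "ty": 0, "tz": 0, "wx": 0, "wy": 0, "wz": 0, "jaw": 1}]}}

```text
t: 27.6
tool_pos: [0.663, -0.2096, 0.1018]
tool_rot: [1.903, 1.464, -0.943]
contact_force: [0.1, 0.4, -0.4]
opening: 0.0123
```

Call:
{"method": "send_rows", "body": {"series": [{"tx": 0.14, "ty": 0, "tz": 0.1, "wx": 0, "wy": 0, "wz": 0, "jaw": 1}, {"tx": 0, "ty": 0, "tz": 0, "wx": 0, "wy": 0, "wz": 0, "jaw": 1}]}}

```text
t: 27.85
tool_pos: [0.6634, -0.2098, 0.1017]
tool_rot: [1.902, 1.461, -0.944]
contact_force: [-0.2, 0.5, 0.6]
opening: 0.0122
```

Call:
{"method": "send_rows", "body": {"series": [{"tx": 0.14, "ty": 0, "tz": 0.1, "wx": 0, "wy": 0, "wz": 0, "jaw": 1}, {"tx": 0, "ty": 0, "tz": 0, "wx": 0, "wy": 0, "wz": 0, "jaw": 1}]}}

```text
t: 28.1
tool_pos: [0.6637, -0.21, 0.1017]
tool_rot: [1.901, 1.459, -0.945]
contact_force: [-1.2, -0.0, 1.6]
opening: 0.0124
```

Call:
{"method": "send_rows", "body": {"series": [{"tx": 0.14, "ty": 0, "tz": 0.1, "wx": 0, "wy": 0, "wz": 0, "jaw": 1}, {"tx": 0, "ty": 0, "tz": 0, "wx": 0, "wy": 0, "wz": 0, "jaw": 1}]}}

```text
t: 28.35
tool_pos: [0.664, -0.2102, 0.1016]
tool_rot: [1.9, 1.457, -0.946]
contact_force: [-0.9, 1.6, 2.3]
opening: 0.0125
```

```bash
cat > tilt.py <<'E'
from h import *
import sys
L=float(sys.argv[1]);off=float(sys.argv[2]);n=int(sys.argv[3]);dz=float(sys.argv[4])
st()
a=np.radians(-105);h=np.array([np.cos(a),np.sin(a),0])
R=side(-105,36.7+L)
hd=R@np.array([.802,0,.597]);print("handle dir",hd)
butt=np.array([.662,-.2035,.0065+dz])-off*h
g=butt-hd*.099+.008*R[:,2];print(butt,g)
plan(g,R,n)
E
python3 tilt.py 16 .009 4 .002
```

```text
t 28.35 p [ 0.664  -0.2102  0.1016] q [-0.1049  0.5008  1.5186 -0.9371  1.4143  0.4603] F [-0.9424  1.5582  2.2913] op 0.0125
x [ 0.1609  0.5726 -0.8039] y [ 0.9673 -0.2532  0.0133] z [-0.1959 -0.7798 -0.5946]
handle dir [ 0.0715  0.2668 -0.9609]
[ 0.6643 -0.1948  0.0085] [ 0.656  -0.2259  0.0973]
dist cm 1.8 rot 0.283 rows 4
{"tx":-0.17,"ty":-0.10,"tz":0.41,"wx":0.003,"wy":0.071,"wz":-0.001}
{"tx":-0.20,"ty":-0.10,"tz":0.40,"wx":0.003,"wy":0.071,"wz":-0.001}
{"tx":-0.23,"ty":-0.09,"tz":0.38,"wx":0.003,"wy":0.071,"wz":-0.001}
{"tx":-0.25,"ty":-0.09,"tz":0.37,"wx":0.003,"wy":0.071,"wz":-0.001}
```

Call:
{"method": "send_rows", "body": {"series": [{"tx": -0.25, "ty": -0.1, "tz": 0.3, "wx": 0.003, "wy": 0.071, "wz": 0, "jaw": 1}, {"tx": -0.25, "ty": -0.1, "tz": 0.35, "wx": 0.003, "wy": 0.071, "wz": 0, "jaw": 1}, {"tx": -0.25, "ty": -0.1, "tz": 0.35, "wx": 0.003, "wy": 0.071, "wz": 0, "jaw": 1}, {"tx": 0, "ty": 0, "tz": 0, "wx": 0, "wy": 0, "wz": 0, "jaw": 1}]}}

```text
t: 28.85
tool_pos: [0.6586, -0.2215, 0.0986]
tool_rot: [2.062, 1.579, -0.76]
contact_force: [1.0, -0.2, -0.5]
opening: 0.0123
```

```bash
python3 tilt.py 16 .009 2 .001; python3 - <<'E'
from h import *
crop(ctrl.get_image('scene'),170,150,290,270,5,'pics/s23.png')
crop(ctrl.get_image('wrist'),0,0,640,400,1.2,'pics/w23.png')
E
```

```text
t 28.85 p [ 0.6586 -0.2215  0.0986] q [-0.1786  0.4233  1.5464 -0.7397  1.3174  0.3329] F [ 0.9878 -0.2461 -0.5118] op 0.0123
x [ 0.2004  0.7293 -0.6541] y [ 0.9662 -0.2575  0.0089] z [-0.162  -0.6338 -0.7563]
handle dir [ 0.0715  0.2668 -0.9609]
[ 0.6643 -0.1948  0.0075] [ 0.656  -0.2259  0.0963]
dist cm 0.6 rot 0.063 rows 2
{"tx":-0.11,"ty":-0.07,"tz":0.25,"wx":0.004,"wy":0.031,"wz":-0.002}
{"tx":-0.12,"ty":-0.07,"tz":0.25,"wx":0.004,"wy":0.031,"wz":-0.002}
```

View pics/s23.png

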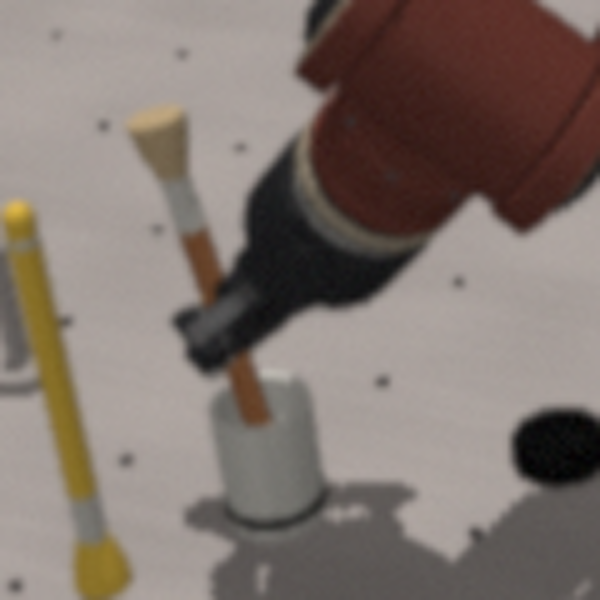

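View pics/w23.png

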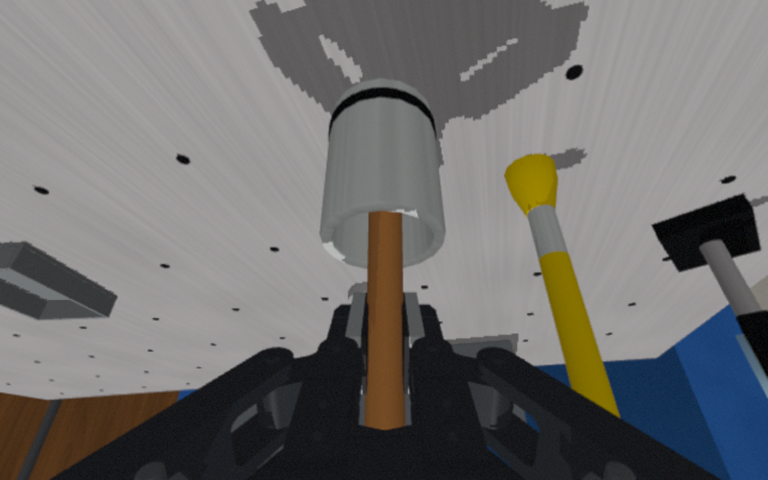

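Call:
{"method": "send_rows", "body": {"series": [{"tx": -0.1, "ty": -0.1, "tz": 0.25, "wx": 0.004, "wy": 0.035, "wz": 0, "jaw": 1}, {"tx": -0.1, "ty": 0, "tz": 0.25, "wx": 0.004, "wy": 0.035, "wz": 0, "jaw": 1}, {"tx": 0, "ty": 0, "tz": 0, "wx": 0, "wy": 0, "wz": 0, "jaw": 1}]}}

```text
t: 29.32
tool_pos: [0.6572, -0.2255, 0.0962]
tool_rot: [2.114, 1.619, -0.702]
contact_force: [1.0, -1.1, 1.7]
opening: 0.0128
```

```bash
python3 tilt.py 16 .009 1 -0.001
```

```text
t 29.32 p [ 0.6572 -0.2255  0.0962] q [-0.2056  0.4079  1.5489 -0.6711  1.296   0.2836] F [ 1.0314 -1.1054  1.6607] op 0.0128
x [ 0.2093  0.7726 -0.5994] y [ 0.9657 -0.2598  0.0023] z [-0.1539 -0.5793 -0.8005]
handle dir [ 0.0715  0.2668 -0.9609]
[ 0.6643 -0.1948  0.0055] [ 0.656  -0.2259  0.0943]
dist cm 0.2 rot 0.009 rows 1
{"tx":0.06,"ty":-0.11,"tz":0.20,"wx":0.001,"wy":-0.008,"wz":-0.002}
```

Call:
{"method": "send_rows", "body": {"series": [{"tx": 0.06, "ty": -0.05, "tz": 0.1, "wx": 0, "wy": 0, "wz": 0, "jaw": 1}, {"tx": 0, "ty": 0, "tz": 0, "wx": 0, "wy": 0, "wz": 0, "jaw": 1}]}}

```text
t: 29.58
tool_pos: [0.6572, -0.2257, 0.0961]
tool_rot: [2.112, 1.618, -0.701]
contact_force: [-0.6, 0.1, 3.7]
opening: 0.0127
```

Call:
{"method": "send_rows", "body": {"series": [{"tx": 0.06, "ty": 0, "tz": 0.1, "wx": 0, "wy": 0, "wz": 0, "jaw": 1}, {"tx": 0, "ty": 0, "tz": 0, "wx": 0, "wy": 0, "wz": 0, "jaw": 1}]}}

```text
t: 29.82
tool_pos: [0.6574, -0.2258, 0.0961]
tool_rot: [2.111, 1.617, -0.702]
contact_force: [-1.2, 0.4, 3.2]
opening: 0.0127
```

Call:
{"method": "send_rows", "body": {"series": [{"tx": 0, "ty": 0, "tz": 0, "wx": 0, "wy": 0, "wz": 0, "jaw": 0.82}, {"tx": 0, "ty": 0, "tz": 0, "wx": 0, "wy": 0, "wz": 0, "jaw": 0.78}, {"tx": 0, "ty": 0, "tz": 0, "wx": 0, "wy": 0, "wz": 0, "jaw": 0.74}, {"tx": 0, "ty": 0, "tz": 0, "wx": 0, "wy": 0, "wz": 0, "jaw": 0.7}]}}

```text
t: 30.32
tool_pos: [0.6556, -0.2239, 0.0919]
tool_rot: [2.114, 1.622, -0.704]
contact_force: [-0.3, 0.0, 0.9]
opening: 0.0258
```

```bash
python3 - <<'E'
from h import *
st()
crop(ctrl.get_image('scene'),170,150,290,270,5,'pics/s24.png')
crop(ctrl.get_image('wrist'),0,0,640,400,1.2,'pics/w24.png')
E
```

```text
t 30.32 p [ 0.6556 -0.2239  0.0919] q [-0.2042  0.411   1.5529 -0.6707  1.2937  0.286 ] F [-0.3043  0.0311  0.8643] op 0.0258
x [ 0.2066  0.7737 -0.5989] y [ 0.9659 -0.2591 -0.0016] z [-0.1564 -0.5781 -0.8008]
```

View pics/s24.png

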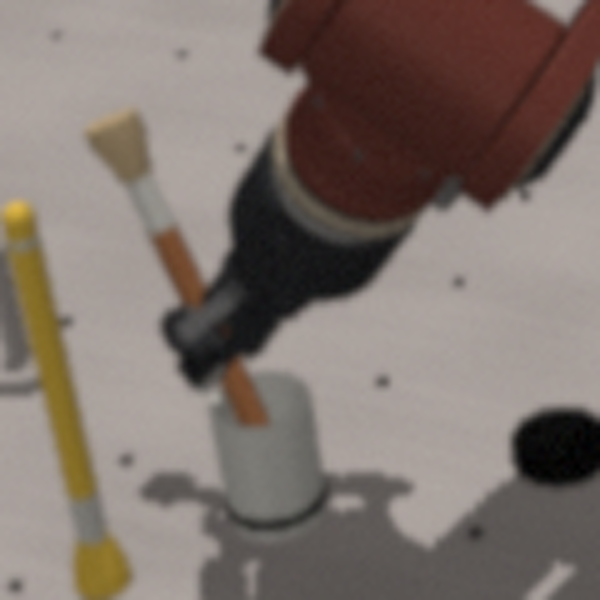

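View pics/w24.png

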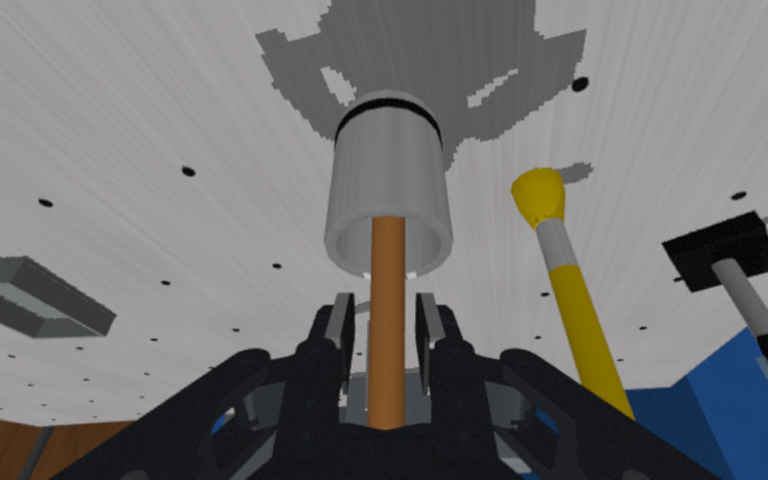

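Call:
{"method": "send_rows", "body": {"series": [{"tx": -0.2, "ty": 0, "tz": -0.6, "wx": 0, "wy": 0, "wz": 0, "jaw": 0.55}, {"tx": 0, "ty": 0, "tz": -1.5, "wx": 0, "wy": 0, "wz": 0, "jaw": 0.5}, {"tx": 0, "ty": 0, "tz": -3, "wx": 0, "wy": 0, "wz": 0, "jaw": 0.5}, {"tx": 0, "ty": 0, "tz": -4, "wx": 0, "wy": 0, "wz": 0, "jaw": 0.5}, {"tx": 0, "ty": 0, "tz": -4, "wx": 0, "wy": 0, "wz": 0, "jaw": 0.5}]}}

```text
t: 31.05
tool_pos: [0.675, -0.1474, 0.2008]
tool_rot: [2.117, 1.623, -0.709]
contact_force: [-0.3, -0.7, -0.4]
opening: 0.0429
```

Call:
{"method": "send_rows", "body": {"series": [{"tx": 0, "ty": 0, "tz": -5, "wx": 0, "wy": 0, "wz": 0, "jaw": 0.5}, {"tx": -1, "ty": -2, "tz": -5, "wx": 0, "wy": 0, "wz": 0, "jaw": 0.5}, {"tx": -1, "ty": -3, "tz": -4, "wx": 0, "wy": 0, "wz": 0, "jaw": 0.5}, {"tx": 0, "ty": 0, "tz": 0, "wx": 0, "wy": 0, "wz": 0, "jaw": 0.5}, {"tx": 0, "ty": 0, "tz": 0, "wx": 0, "wy": 0, "wz": 0, "jaw": 0.5}]}}

```text
t: 31.68
tool_pos: [0.6462, -0.0622, 0.3388]
tool_rot: [2.113, 1.622, -0.69]
contact_force: [0.4, 0.4, -0.6]
opening: 0.043
```

```bash
python3 - <<'E'
from h import *
st()
crop(ctrl.get_image('scene'),0,0,640,400,1.25,'pics/s25.png');crop(ctrl.get_image('scene'),170,150,290,270,5,'pics/s26.png')
crop(ctrl.get_image('top'),300,90,500,230,3.9,'pics/t25.png')
E
```

```text
t 31.68 p [ 0.6462 -0.0622  0.3388] q [ 0.0268  0.1865  1.3952 -0.6175  1.7249  0.2427] F [ 0.408   0.4198 -0.6038] op 0.0430
x [ 0.2103  0.776  -0.5947] y [ 0.9665 -0.2565  0.0072] z [-0.1469 -0.5763 -0.8039]
```

View pics/s25.png

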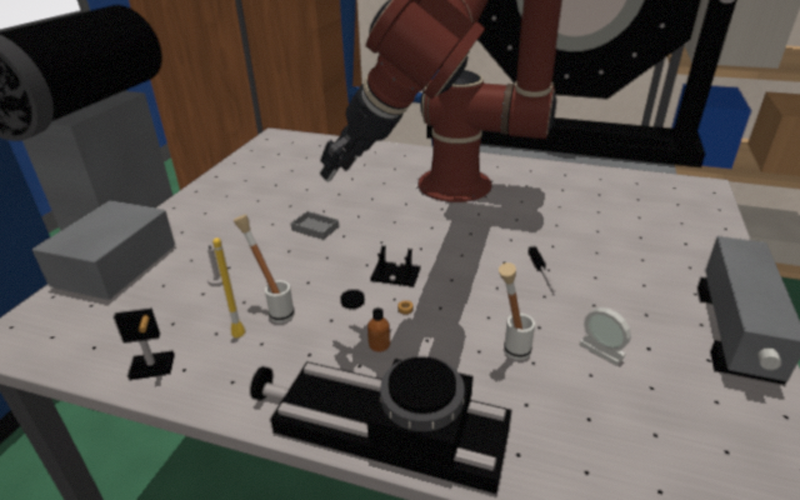

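View pics/s26.png

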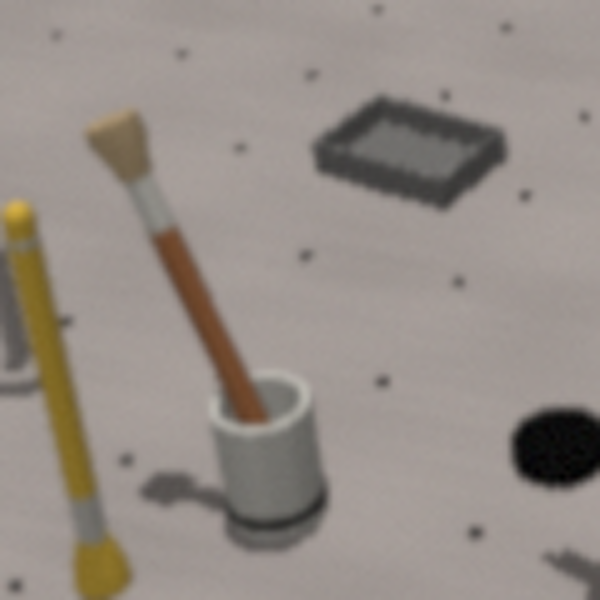

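View pics/t25.png

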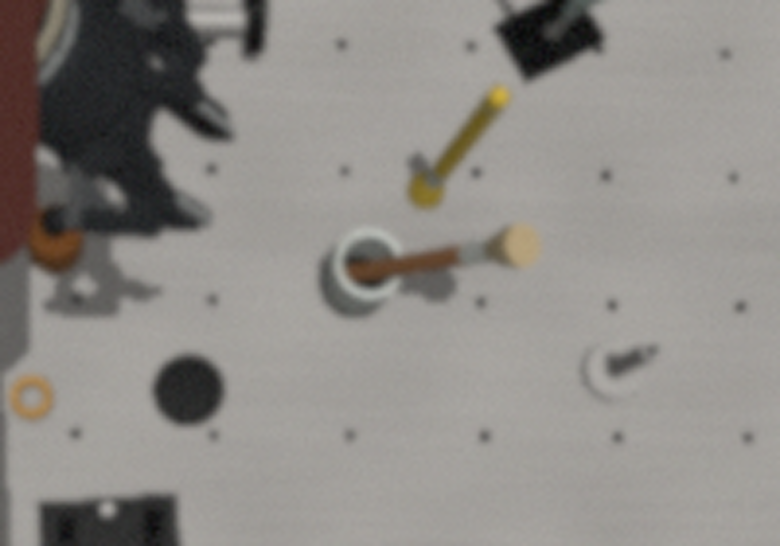

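```bash
python3 - <<'E'
from h import *
S=ctrl.camera_info("scene");T=ctrl.camera_info("top")
s=lambda x,y:(S,(x/5+170,y/5+150)); t=lambda x,y:(T,(x/3.9+300,y/3.9+90))
a=tri([s(112,122),t(522,244)]);b=tri([s(165,232),t(459,256)]);print(a,b)
d=(b[0]-a[0]);L=np.linalg.norm(d);d/=L;print(L,"lean",np.degrees(np.arccos(-d[2])),"butt",a[0]+.22*d)
i0=cv2.imread("pics/scene0.png").astype(int);i1=ctrl.get_image("scene")[:,:,::-1].astype(int)
for n,bx in dict(cap=(270,230,295,248),bottle=(290,245,315,285),spacer=(315,238,332,252),post=(163,192,172,230),lens=(462,240,508,292),driver=(418,192,448,238),tray=(230,165,275,195),yellow=(172,188,198,272)).items():
    x0,y0,x1,y1=bx;print(n,np.abs(i0[y0:y1,x0:x1]-i1[y0:y1,x0:x1]).mean().round(1),end=" ")
E
```

```text
(array([ 0.6397, -0.2739,  0.2061]), [np.float64(0.002343421996359169), np.float64(0.002343421996359172)]) (array([ 0.6459, -0.2494,  0.1514]), [np.float64(0.00043874715229648957), np.float64(0.00043874715229647786)])
0.06018181246384649 lean 24.768975062445897 butt [ 0.6626 -0.1846  0.0063]
cap 4.3 bottle 15.1 spacer 5.3 post 5.6 lens 5.7 driver 6.1 tray 5.1 yellow 5.7
```

```bash
python3 - <<'E'
from h import *
i0=cv2.imread("pics/scene0.png")[:,:,::-1];i1=ctrl.get_image("scene")
for i in(i0,i1):
    c=i[245:290,285:320].astype(int);m=(c[:,:,0]>c[:,:,2]*1.7);y,x=np.nonzero(m);print(m.sum(),x.mean()+285,y.mean()+245,x.min()+285,x.max()+285,y.max()+245)
    c=cv2.resize(i[240:292,280:325],None,fx=8,fy=8)
    cv2.imwrite("pics/b%d.png"%(i is i1),c[:,:,::-1])
st()
E
python3 -c "
import cv2,numpy as np
cv2.imwrite('pics/bb.png',np.hstack([cv2.imread('pics/b0.png'),cv2.imread('pics/b1.png')]))"
```

```text
390 302.7923076923077 267.0282051282051 295 319 280
400 302.6925 267.0375 294 319 280
t 31.93 p [ 0.6461 -0.0631  0.337 ] q [ 0.0254  0.1886  1.396  -0.6178  1.725   0.2427] F [-0.3632 -0.6693 -0.7925] op 0.0430
x [ 0.2097  0.7755 -0.5956] y [ 0.9662 -0.2579  0.0044] z [-0.1502 -0.5763 -0.8033]
```

View pics/bb.png

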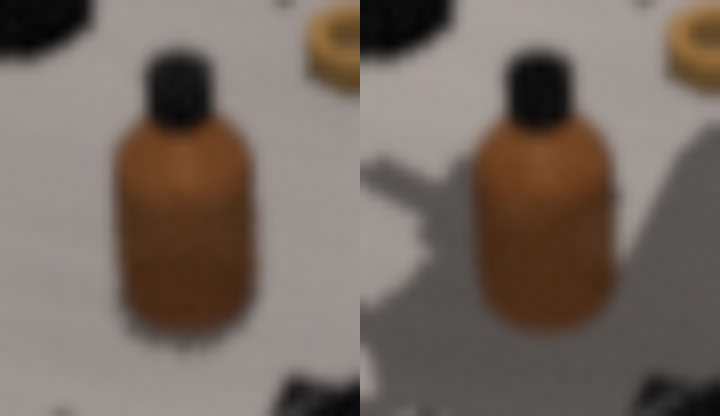

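The bottle has not moved; only the arm's shadow changed. Handing the job in.

```bash
python3 -c "
from h import *
print(ctrl.finish_job())"
```

```text
the job is handed in; nothing more can be done
None
```

I finished all three steps in order and handed the job in at about 32 s of the 64 s allowed. No verdict was reported.

- **Rest:** I pulled the wooden brush up out of the right-hand pot, laid it across both V's and let go. Seated, its axis measured 60 mm up, as it should. Its middle was about 16 mm from the rest's midpoint, within the 30 mm allowed.
- **Pot:** I took the brush again, turned it handle-down and lowered it until the force reading showed the handle touching the floor. I tilted it about 16° towards the robot's right, clear of the yellow look-alike, then opened the jaws and backed off.
- **Final position:** The brush now leans on the rim. Two camera views put the bristle end at 206 mm and the handle tip at about 6 mm, against the floor at 5 mm.
- **Lean angle:** I measured about 25°, but the pot allows only about 21–22° and the bristle height fits about 20–24°. I put this down to measurement error over the short length I used.
- **Bystanders:** Comparing the scene-camera picture with the first one, the cap, spacer, post, lens, driver, tray and yellow brush showed no change beyond picture noise. The bottle's picture differed more, but its position matched to 0.1 pixel; only the arm's shadow had moved. I checked the spare pot only by eye.
- **Forces:** The force readings I saw stayed below 4 N. I read them only at the end of each move, so brief peaks could have been missed.

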